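# Park the scraper in its slot and balance the notcher's hood flap

### The job

A stay is about to be fitted to the small notching machine's hood flap. With the flap still shut, take the scraper that lies on it and slide it blade first into the slot of its wooden holder block, fully home until the handle meets the block, and let go of it. Then take the flap by its bar, swing it up to its over-centre balance point without letting it go over to the back, and finish while still gripping the bar, with the flap held still at the balance point; leave the other things on the bench where they stand.

Things in the scene. Friction and masses are not known exactly. Their poses are not given: they have to be found in the camera images.
- machine: Small bench notching machine, a violet-grey metal box fixed to the bench, 200 mm deep (x from -45 to +155), 190 wide, about 100 tall. Origin on the bench, 45 mm behind its front wall; x points from its front (bar side, towards the robot) to its back, y to its left, z up. The hinged flap covers its front 130 mm; the shut flap's flat top is 108 mm above the bench.
- flap (a joint): Angle of the machine's hood flap: 0 = shut and level, grows as its front edge swings up and back, pi/2 = panel upright, 2.5 = stop, fallen open to the back. Hinge nearly free of friction: let go, it falls shut or open. Its heavy skirts make it balance a little past upright, at 1.68 rad (panel leaning about 6 degrees to the back).
- flap_panel (a point): Centre of the flap's panel (6 mm thick, 212 wide, from 5 to 135 mm from the hinge line), 70 mm from the hinge line. Flap about 0.6 kg; 6 mm skirts hang 34 mm below the panel at its front and sides (down when shut, towards the robot when upright). Axes turn with the flap; as the machine's when shut.
- flap_hinge (a point): Middle of the flap's level hinge line, which runs along the machine's y, 105 mm above the bench, 85 mm behind the machine's origin; fixed, axes as the machine's.
- flap_bar (a point): Middle of the flap's grip bar: dark, round, 12 mm thick, along the machine's y, 190 mm from the hinge line in the panel's mid-plane (105 mm above the bench when shut). 120 mm of it is free between its two arms, with a 43 mm gap to the flap's front and only bench below. Pinch it from above, fingers before and behind it; it may turn in the grip as the flap swings.
- scraper: Flat scraper, 0.14 kg, lying flat on the shut flap at the start, roughly along the machine's y. Wooden handle 110 long, 28 wide, 20 thick, along x from -110 to 0; steel blade 75 long, 40 wide, 4 thick, x from 0 to +75, at mid-thickness of the handle. Origin on the underside at the shoulder where blade meets handle; x points to the blade's end, z up through the thickness.
- scraper_grip (a point): Grip point inside the scraper's handle, 45 mm behind the shoulder (origin), mid-thickness (10 mm above the underside).
- scraper_tip (a point): Middle of the blade's end edge, 75 mm ahead of the shoulder, mid-thickness.
- block: Pale wooden holder block fixed to the bench, 90 deep (x), 100 wide (y), 65 tall, with one level letterbox slot in its front face, which faces the robot to within about 30 degrees; two dark screw heads on its top, near its back. Origin on the bench under the middle of the front face; x points from the front face into the block, z up.
- slot_mouth (a point): Middle of the slot's mouth in the block's front face, 35 mm above the bench. The slot is 50 wide (y), 10 high (z) and 82 deep along +x; axes as the block's. The scraper goes in lying flat, moving along +x; it is home when its shoulder touches the front face, 75 mm of blade inside.
- jar: Bystander: white closed jar, 56 mm across, 85 tall, origin under its middle.
- coil: Bystander: aluminium ring, 90 mm across, 22 high, lying flat, origin under its middle.
- screwdriver: Bystander: screwdriver lying on the bench, x along it towards the tip.
- spacer: Bystander: steel block 50 x 35 x 30 mm, origin under its middle.
- cup: Bystander: dark steel cup, 72 mm across, 70 tall, origin under its middle.
Things that resemble listed ones, but are neither listed nor needed, are in the scene too. Of the things shaped like the scraper, the wood one is meant. Of the things that look like the block, the larger one is meant.

How it is judged:
By the outcome, as a careful person would: the job done as asked, in the order asked, and still so for the second after the job is handed in, while the arm keeps its last pose, push and grip.
It also fails if it takes over 64 s, if anything falls off the work surface, if the arm or the gripper's body presses on something with over 40 N, if the wrist force passes 120 N, or if a joint passes its speed limit or range.

### The arm

A 6-joint arm with a two-finger parallel gripper is mounted at the origin on the work surface. World frame = base frame: x ahead of the robot, y to its left, z up, the work surface at z = 0. Lengths are in m, angles in rad, forces in N, time in s.
With the tool pointing down it reaches from about 0.35 to 0.925 m from the base axis. Payload 6.4 kg.
Tool frame: the origin (TCP) lies between the finger pads; the fingertips stand 22 mm ahead of it and the grasp point (between the pads) lies 3 mm ahead of it; z points along the fingers, y is the direction in which the jaws open and shut (so a half turn about z gives the same grasp; the last joint's range is limited). The gripper opens to 85 mm and grips with 20 to 120 N. Pads are 22 mm wide; open, the fingers measure 114 mm over their backs; the gripper's body (76 mm by 85 mm) begins 54 mm behind the grasp point. The pads swing forward as they close: fully open they stand 13 mm farther back than shut.
Start: joints at [0.962, 0.245, 1.558, -0, 1.339, -0.174], TCP at [0.274, 0.59, 0.253] pointing down, gripper open.
Joint ranges: [-3.13, 3.13], [-1.02, 2.26], [0.13, 2.54], [-0.95, 4.09], [0.21, 2.88], [-2.74, 2.74]. Speed limits (rad/s): [2.57, 2.57, 3.14, 3.14, 3.14, 3.14].

### API

Orientations are given as a unit quaternion [w, x, y, z].
In Python, from cell import * gives the robot as it stands. The module is installed in compiled form; this text tells all that it offers.
- The arm moves only by the tool carry_out, never from a script. Its argument "increments" is a list of rows, each an object with "xyz": the shift along the tool's x, y, z in m, a list of three; "twist": the turn about the tool's z in degrees. In form: [{"xyz": [x, y, z], "twist": twist}, ...]. A call has 1 to 20 rows; each row shifts and turns the pose as measured when the row begins, along the tool's axes as they then stand; what a row does not reach is not made up. A row lasts 1/12 s, in which the tool goes at most 41.7 mm and 7.16 degrees, less where a joint would pass 70% of its speed; a pose out of reach is approached as far as the arm can. A call with a gripper value outside its range is refused whole. "claw" is the finger opening in m, from 0 to 0.0854, set as the call begins (left out, the last holds). The fingers move at their own pace and stop on an object; "force" is the grip in N (left out, the last holds). Time passes only in rows, so rows that do not move let the fingers close. It gives the time, the measured TCP pose, the force and the opening at its end, in the units of the state.
- observe(): the state, without advancing time (a new reading comes with each control period).
- read_camera(name): name is "scene" or "top"; returns the picture (400x640x3 uint8, blue, green, red); there is no depth.
- camera_model(name): a dict with "intrinsics" (3x3 intrinsics, pixels), "D" ([k1, k2, p1, p2, k3] as OpenCV has them; the pictures are not rectified), "R" (3x3) and "t" (3): a world point X has camera coordinates R X + t. Camera axes: x right, y down, z forward; pixel columns grow to the right and rows downward; lengths in m; the calibration is good to about 2 mm. A picture is of the moment at which its call begins. camera_model takes no time and is no camera call.
- close_job(): hands the job in, once; it reports no verdict.
The state is a dict: "time": time; "joint_positions": joint angles; "joint_vel": joint speeds; "joint_torque": joint torques, N m; "tcp_pos": TCP position; "orientation": TCP orientation; "wrist_force": force on the tool from outside, world axes, zero at the start; "moment": the same for the moment, N m; "opening": finger opening in m.
Only numpy, scipy, OpenCV 4.12 (cv2) and the standard library are available. Lean on these libraries where they do the work, as an engineer would, in place of code of your own. Each camera call takes 0.05 s, during which the arm holds its last target.

## Working session

There is one attempt and no reset: what is moved stays moved. The work goes in short steps, Python scripts to look and compute and a tool call to move; the robot and the scene stay as the last step left them, time stands still between calls to the robot, and variables do not carry over. Pictures are saved under pics/ and viewed, and the job is handed in when it is done.

Besides the shell and the picture viewer there is one more tool, called after ">>>" as name(argument=value, ...) on one line, values as JSON. carry_out: Moves the arm, as the interface text tells. Its arguments: {"type":"object","properties":{"increments":{"type":"array"},"claw":{"type":"number"},"force":{"type":"number"}},"required":["increments"]}

```bash
mkdir -p pics; cat > h.py <<'E'
from cell import *
import numpy as np, cv2
E
python3 - <<'E'
from h import *
for n in("scene","top"):
    cv2.imwrite(f"pics/{n}0.png",read_camera(n))
    m=camera_model(n);print(n,{k:np.round(np.array(v),4).tolist() for k,v in m.items()})
print(observe())
E
```

```text
scene {'intrinsics': [[371.8055, 0.0, 320.7267], [0.0, 371.8055, 199.9312], [0.0, 0.0, 1.0]], 'D': [-0.042, 0.0, 0.0, 0.0, 0.0], 'R': [[0.0095, 0.9999, -0.0128], [0.8458, -0.0148, -0.5333], [-0.5334, -0.0057, -0.8458]], 't': [-0.0406, -0.3701, 1.3699]}
top {'intrinsics': [[495.763, 0.0, 310.1233], [0.0, 495.763, 207.3154], [0.0, 0.0, 1.0]], 'D': [-0.0925, 0.0, 0.0, 0.0, 0.0], 'R': [[0.0058, -0.9999, 0.0102], [-0.9865, -0.0074, -0.1633], [0.1634, -0.0092, -0.9865]], 't': [0.0167, 0.4709, 1.368]}
{'time': 0.1, 'joint_positions': array([ 9.61914459e-01,  2.45737195e-01,  1.55887912e+00,  1.85168909e-05,
        1.33866205e+00, -1.74093789e-01]), 'joint_vel': array([-0.00156669, -0.00076053, -0.00236342,  0.00117364, -0.00101512,
        0.00081961]), 'joint_torque': array([-4.78799848e-04, -4.30670142e+01, -3.27131009e+01, -1.28717152e-04,
        2.78988155e-03,  2.92252366e-05]), 'tcp_pos': array([0.2735191 , 0.58915686, 0.25230195]), 'orientation': array([-3.29931461e-04,  2.15687745e-01,  9.76462025e-01, -7.75652947e-04]), 'wrist_force': array([-0.29594656, -0.08570883, -0.11874421]), 'moment': array([0.02132599, 0.03901048, 0.02273669]), 'opening': 0.085421382339333}
```

View pics/scene0.png

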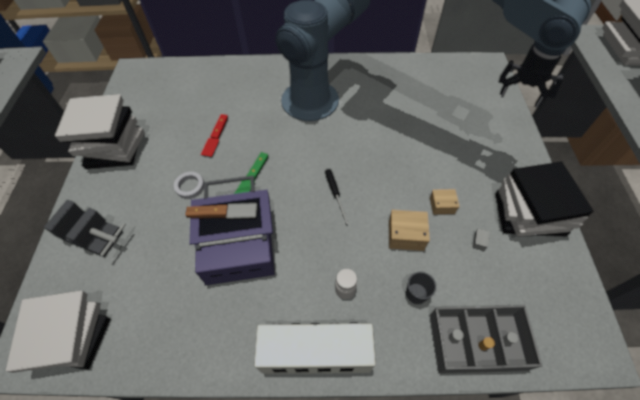

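View pics/top0.png

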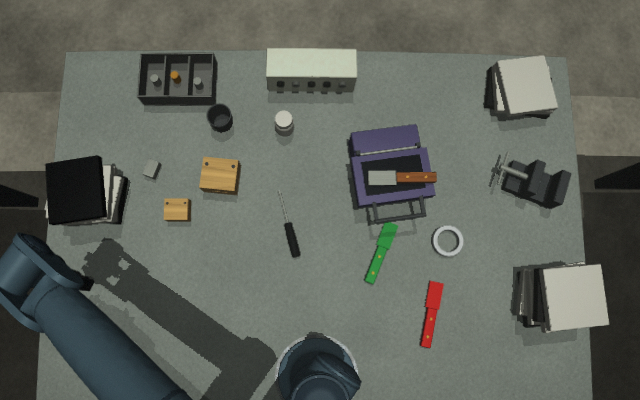

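The top view shows the scraper on the flap, with its blade near (382,178) and its handle near (415,177). The larger block is at (220,175) and the bar lies near (396,215). I'll zoom in on these.

```bash
python3 - <<'E'
import cv2
t=cv2.imread("pics/top0.png");s=cv2.imread("pics/scene0.png")
cv2.imwrite("pics/z1.png",cv2.resize(t[115:235,335:455],None,fx=5,fy=5,interpolation=cv2.INTER_CUBIC))
cv2.imwrite("pics/z2.png",cv2.resize(t[140:230,150:250],None,fx=6,fy=6,interpolation=cv2.INTER_CUBIC))
cv2.imwrite("pics/z3.png",cv2.resize(s[170:290,170:290],None,fx=5,fy=5,interpolation=cv2.INTER_CUBIC))
E
```

```text
(no output)
```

View pics/z1.png

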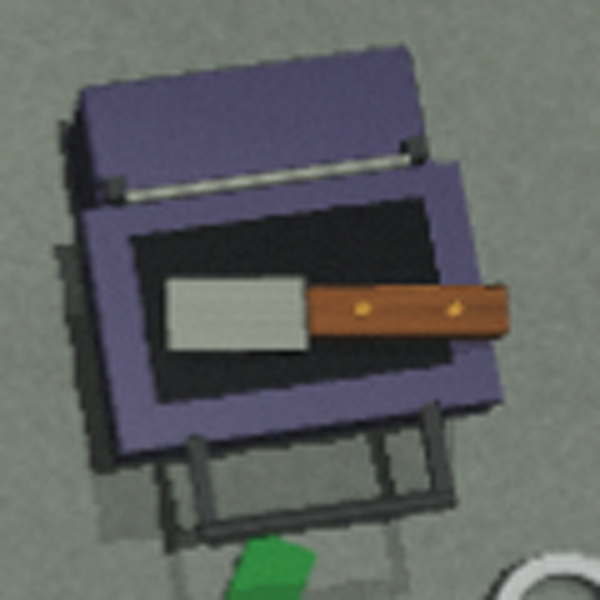

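View pics/z2.png

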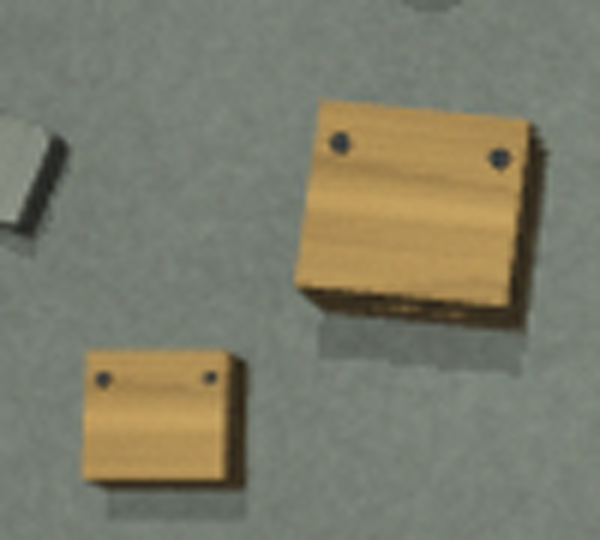

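View pics/z3.png

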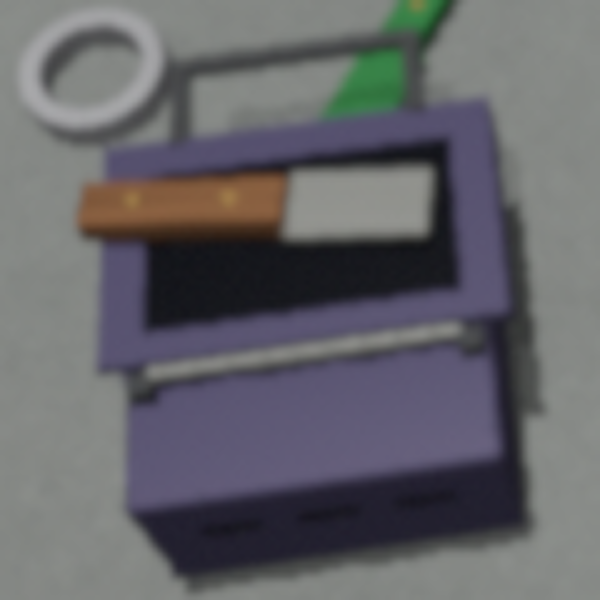

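```bash
cat >> h.py <<'E'
def ray(n,uv):
    m=camera_model(n);R=np.array(m["R"]);t=np.array(m["t"])
    p=cv2.undistortPoints(np.array(uv,float).reshape(-1,1,2),np.array(m["intrinsics"]),np.array(m["D"])).reshape(-1,2)
    d=np.c_[p,np.ones(len(p))]@R
    return -R.T@t,d
def onz(n,uv,z):
    c,d=ray(n,uv);s=(z-c[2])/d[:,2];return c+d*s[:,None]
def proj(n,X):
    m=camera_model(n);R=np.array(m["R"])
    return cv2.projectPoints(np.array(X,float).reshape(-1,1,3),cv2.Rodrigues(R)[0],np.array(m["t"]),np.array(m["intrinsics"]),np.array(m["D"]))[0].reshape(-1,2)
def rectof(n,mask,z):
    k,_=cv2.findContours(mask,cv2.RETR_EXTERNAL,cv2.CHAIN_APPROX_NONE)
    c=max(k,key=cv2.contourArea).reshape(-1,2)
    P=onz(n,c,z)[:,:2].astype(np.float32)
    r=cv2.minAreaRect(P*1000);b=cv2.boxPoints(r)
    return np.round(r[0],1),np.round(r[1],1),round(r[2],2),np.round(b,1).tolist(),cv2.contourArea(c)
E
python3 - <<'E'
from h import *
for n,roi in(("top",(335,115,455,235)),("scene",(170,170,290,290))):
    im=cv2.imread(f"pics/{n}0.png");h=cv2.cvtColor(im,cv2.COLOR_BGR2HSV)
    x0,y0,x1,y1=roi
    w=np.zeros(h.shape[:2],np.uint8);w[y0:y1,x0:x1]=255
    m=cv2.inRange(h,(3,100,80),(22,255,255))&w;m=cv2.morphologyEx(m,cv2.MORPH_CLOSE,np.ones((3,3)))
    print(n,"handle",rectof(n,m,.128))
    w2=np.zeros_like(w)
    if n=="top": w2[168:188,362:400]=255
    else: w2[200:222,222:260]=255
    m=cv2.inRange(h,(0,0,90),(179,60,255))&w2
    print(n,"blade",rectof(n,m,.120))
    m=cv2.inRange(h,(110,40,40),(150,255,255))&w
im=cv2.imread("pics/top0.png");h=cv2.cvtColor(im,cv2.COLOR_BGR2HSV)
w=np.zeros(h.shape[:2],np.uint8);w[145:205,195:245]=255
m=cv2.inRange(h,(10,60,120),(30,255,255))&w;m=cv2.morphologyEx(m,cv2.MORPH_CLOSE,np.ones((5,5)))
print("block",rectof("top",m,.065))
z2=lambda p:np.array(p)/6+[150,140]-.4
print("screws/corner",np.round(onz("top",z2([(341,142),(500,157),(322,100),(530,120),(510,305),(297,287)]),.065),4).tolist())
z1=lambda p:np.array(p)/5+[335,115]-.4
z3=lambda p:np.array(p)/5+[170,170]-.4
print("panel",np.round(onz("top",z1([(82,210),(460,162),(502,402),(122,455)]),.108),4).tolist())
print("panelS",np.round(onz("scene",z3([(512,312),(98,370),(105,152),(490,100)]),.108),4).tolist())
print("bar",np.round(onz("top",z1([(205,528),(452,498)]),.105),4).tolist())
print("barS",np.round(onz("scene",z3([(415,40),(180,68)]),.105),4).tolist())
print("boxback",np.round(onz("top",z1([(80,88),(407,45)]),.1),4).tolist())
E
```

```text
top handle (array([ 542.5, -265. ]), array([ 25. , 108.8]), 0.64, [[529.4000244140625, -210.6999969482422], [530.7000122070312, -319.5], [555.5999755859375, -319.29998779296875], [554.4000244140625, -210.5]], 347.0)
top blade (array([ 542.1, -173.4]), array([38.9, 76.1]), 0.61, [[522.2000122070312, -135.5], [523.0, -211.60000610351562], [561.9000244140625, -211.1999969482422], [561.0999755859375, -135.10000610351562]], 354.5)
scene handle (array([ 545. , -264.1]), array([ 30. , 105.1]), 2.39, [[527.7999877929688, -212.3000030517578], [532.2000122070312, -317.29998779296875], [562.2000122070312, -316.0], [557.7999877929688, -211.0]], 332.5)
scene blade (array([ 542.1, -173.3]), array([42.9, 78.2]), 1.7, [[519.5, -134.89999389648438], [521.7999877929688, -213.10000610351562], [564.7000122070312, -211.8000030517578], [562.4000244140625, -133.60000610351562]], 366.0)
block (array([562.3, 279.8]), array([100.9,  90.3]), 84.59, [[512.5999755859375, 233.8000030517578], [602.5, 225.3000030517578], [612.0, 325.70001220703125], [522.0999755859375, 334.20001220703125]], 1049.0)
screws/corner [[0.5907, 0.3145, 0.065], [0.5838, 0.2389, 0.065], [0.6112, 0.3245, 0.065], [0.6019, 0.2254, 0.065], [0.5128, 0.2319, 0.065], [0.5207, 0.3323, 0.065]]
panel [[0.6015, -0.0911, 0.108], [0.6315, -0.3019, 0.108], [0.496, -0.3203, 0.108], [0.465, -0.1116, 0.108]]
panelS [[0.6019, -0.0894, 0.108], [0.6321, -0.2997, 0.108], [0.5002, -0.3194, 0.108], [0.4699, -0.1096, 0.108]]
bar [[0.4259, -0.1564, 0.105], [0.4432, -0.2916, 0.105]]
barS [[0.426, -0.1557, 0.105], [0.4428, -0.2877, 0.105]]
boxback [[0.6741, -0.0914, 0.1], [0.7019, -0.2764, 0.1]]
```

>>> carry_out(increments=[{"xyz": [-0.027, -0.029, 0], "twist": 0}, {"xyz": [-0.027, -0.029, 0], "twist": 0}, {"xyz": [-0.027, -0.029, 0], "twist": 0}, {"xyz": [-0.027, -0.029, 0], "twist": 0}, {"xyz": [-0.027, -0.029, 0], "twist": 0}, {"xyz": [-0.027, -0.029, 0], "twist": 0}, {"xyz": [-0.027, -0.029, 0], "twist": 0}, {"xyz": [-0.027, -0.029, 0], "twist": 0}, {"xyz": [-0.027, -0.029, 0], "twist": 0}, {"xyz": [-0.027, -0.029, 0], "twist": 0}, {"xyz": [-0.027, -0.029, 0], "twist": 0}, {"xyz": [-0.027, -0.029, 0], "twist": 0}, {"xyz": [-0.027, -0.029, 0], "twist": 0}, {"xyz": [-0.027, -0.029, 0], "twist": 0}, {"xyz": [-0.027, -0.029, 0], "twist": 0}, {"xyz": [-0.027, -0.029, 0], "twist": 0}], claw=0.06)

```text
time: 1.43
tcp_pos: [0.4723, -0.0349, 0.2457]
orientation: [-0.003, 0.209, 0.978, -0.003]
wrist_force: [1.0, -0.1, -0.7]
opening: 0.06
```

```bash
cat >> h.py <<'E'
from scipy.spatial.transform import Rotation as Ro
def go(x,y,z,yyaw):
    s=observe();q=s["orientation"];R=Ro.from_quat([q[1],q[2],q[3],q[0]])
    M=R.as_matrix();d=M.T@(np.array([x,y,z])-s["tcp_pos"])
    cy=np.degrees(np.arctan2(M[1,1],M[0,1]))
    tw=(cy-yyaw+180)%360-180
    print("t",round(s["time"],2),"tcp",np.round(s["tcp_pos"],4),"yyaw",round(cy,2),"toolz",np.round(M[:,2],3),"q",np.round(s["joint_positions"],2),"F",np.round(s["wrist_force"],1),"M",np.round(s["moment"],2),"open",round(s["opening"],4))
    print("delta tool mm",np.round(d*1000,1),"twist",round(tw,2))
    return d,tw
E
python3 -c "
from h import *
go(.5425,-.256,.2,.25)"
```

```text
t 1.43 tcp [ 0.4723 -0.0349  0.2457] yyaw 65.92 toolz [-0.007 -0.005 -1.   ] q [-0.31 -0.17  2.   -0.01  1.32 -1.46] F [ 1.  -0.1 -0.7] M [ 0.02 -0.04  0.06] open 0.06
delta tool mm [-154.5 -172.9   46.3] twist 65.67
```

>>> carry_out(increments=[{"xyz": [-0.026, -0.029, 0], "twist": 0}, {"xyz": [-0.026, -0.029, 0], "twist": 0}, {"xyz": [-0.026, -0.029, 0], "twist": 0}, {"xyz": [-0.026, -0.029, 0], "twist": 0}, {"xyz": [-0.026, -0.029, 0], "twist": 0}, {"xyz": [0, 0, 0], "twist": 7}, {"xyz": [0, 0, 0], "twist": 7}, {"xyz": [0, 0, 0], "twist": 7}, {"xyz": [0, 0, 0], "twist": 7}, {"xyz": [0, 0, 0], "twist": 7}, {"xyz": [0, 0, 0], "twist": 7}, {"xyz": [0, 0, 0], "twist": 7}, {"xyz": [0, 0, 0], "twist": 7}, {"xyz": [0, 0, 0], "twist": 7}, {"xyz": [0, 0, 0], "twist": 0}])

```text
time: 2.68
tcp_pos: [0.5294, -0.2398, 0.2371]
orientation: [-0.007, 0.701, 0.713, -0.006]
wrist_force: [-1.1, -0.3, -0.2]
opening: 0.0603
```

```bash
python3 -c "
from h import *
go(.5425,-.256,.16,.25)"
```

```text
t 2.68 tcp [ 0.5294 -0.2398  0.2371] yyaw 0.98 toolz [-0.018  0.002 -1.   ] q [-0.62  0.11  1.74 -0.01  1.3  -0.63] F [-1.1 -0.3 -0.2] M [ 0.01  0.02 -0.02] open 0.0603
delta tool mm [-16.5  14.2  76.9] twist 0.73
```

>>> carry_out(increments=[{"xyz": [-0.003, 0.003, 0.015], "twist": 0.2}, {"xyz": [-0.003, 0.003, 0.015], "twist": 0.2}, {"xyz": [-0.003, 0.003, 0.015], "twist": 0.2}, {"xyz": [-0.003, 0.003, 0.015], "twist": 0.1}, {"xyz": [-0.003, 0.002, 0.013], "twist": 0}, {"xyz": [0, 0, 0], "twist": 0}, {"xyz": [0, 0, 0], "twist": 0}])

```text
time: 3.27
tcp_pos: [0.5425, -0.2547, 0.1602]
orientation: [-0.007, 0.699, 0.716, -0.006]
wrist_force: [0.5, -0.7, -0.1]
opening: 0.0599
```

```bash
python3 -c "
from h import *
go(.5425,-.256,.131,.25)
cv2.imwrite('pics/s1.png',cv2.resize(read_camera('scene')[150:270,150:310],None,fx=5,fy=5,interpolation=cv2.INTER_CUBIC))
"
```

```text
t 3.27 tcp [ 0.5425 -0.2547  0.1602] yyaw 1.38 toolz [-0.018  0.002 -1.   ] q [-0.62  0.24  1.75 -0.01  1.17 -0.64] F [ 0.5 -0.7 -0.1] M [ 0.04 -0.   -0.05] open 0.0599
delta tool mm [-1.4  0.5 29.2] twist 1.13
```

View pics/s1.png

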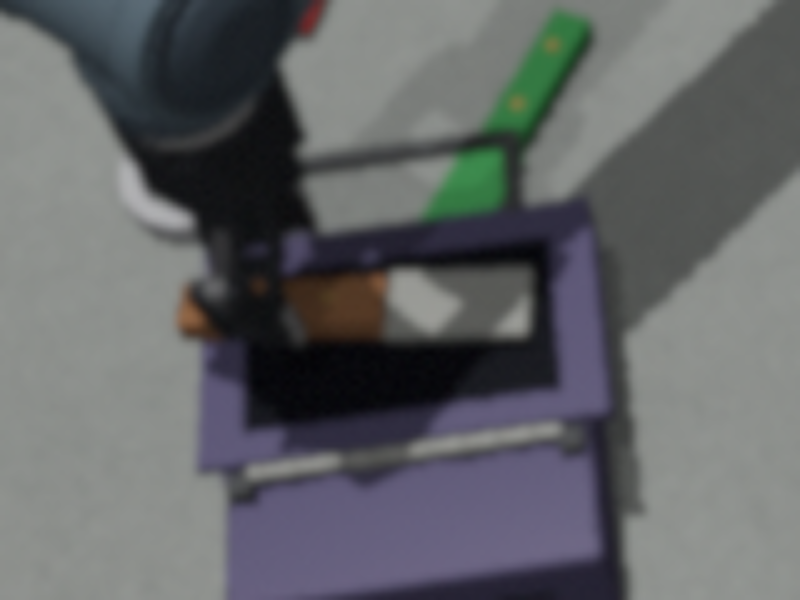

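The fingers straddle the handle, so I'll lower to it and close.

>>> carry_out(increments=[{"xyz": [0, 0, 0.01], "twist": 0.5}, {"xyz": [-0.001, 0, 0.009], "twist": 0.5}, {"xyz": [0, 0, 0.007], "twist": 0}, {"xyz": [0, 0, 0.002], "twist": 0}, {"xyz": [0, 0, 0], "twist": 0}, {"xyz": [0, 0, 0], "twist": 0}])

```text
time: 3.82
tcp_pos: [0.5427, -0.2559, 0.1318]
orientation: [-0.005, 0.705, 0.709, -0.005]
wrist_force: [0.5, -0.2, -0.7]
opening: 0.0599
```

```bash
python3 -c "
from h import *
go(.5425,-.256,.131,.25)"
```

```text
t 3.82 tcp [ 0.5427 -0.2559  0.1318] yyaw 0.38 toolz [-0.015  0.    -1.   ] q [-0.63  0.27  1.76 -0.01  1.12 -0.63] F [ 0.5 -0.2 -0.7] M [ 0.   -0.02 -0.02] open 0.0599
delta tool mm [-0.  -0.2  0.8] twist 0.13
```

>>> carry_out(increments=[{"xyz": [0, 0, 0], "twist": 0}, {"xyz": [0, 0, 0], "twist": 0}, {"xyz": [0, 0, 0], "twist": 0}, {"xyz": [0, 0, 0], "twist": 0}, {"xyz": [0, 0, 0], "twist": 0}, {"xyz": [0, 0, 0], "twist": 0}, {"xyz": [0, 0, 0], "twist": 0}, {"xyz": [0, 0, 0], "twist": 0}], claw=0.015, force=60)

```text
time: 4.48
tcp_pos: [0.543, -0.2561, 0.1329]
orientation: [-0.005, 0.705, 0.71, -0.005]
wrist_force: [0.6, -0.3, -0.3]
opening: 0.0267
```

```bash
python3 -c "
from h import *
go(.5425,-.256,.2,.25)"
```

```text
t 4.48 tcp [ 0.543  -0.2561  0.1329] yyaw 0.4 toolz [-0.014 -0.001 -1.   ] q [-0.63  0.27  1.76 -0.01  1.12 -0.63] F [ 0.6 -0.3 -0.3] M [ 0.   -0.04 -0.  ] open 0.0267
delta tool mm [  0.   -1.5 -67.1] twist 0.15
```

>>> carry_out(increments=[{"xyz": [0, 0, -0.008], "twist": 0}, {"xyz": [0, 0, -0.015], "twist": 0}, {"xyz": [0, 0, -0.015], "twist": 0}, {"xyz": [0, 0, -0.015], "twist": 0}, {"xyz": [0, 0, -0.015], "twist": 0}, {"xyz": [0, 0, -0.007], "twist": 0}, {"xyz": [0, 0, 0], "twist": 0}, {"xyz": [0, 0, 0], "twist": 0}])

```text
time: 5.15
tcp_pos: [0.5433, -0.2554, 0.212]
orientation: [-0.006, 0.705, 0.71, -0.005]
wrist_force: [0.8, -0.5, -1.9]
opening: 0.0265
```

```bash
python3 -c "
from h import *
go(.377,.297,.2,-95)
cv2.imwrite('pics/s2.png',cv2.resize(read_camera('scene')[150:270,150:310],None,fx=5,fy=5,interpolation=cv2.INTER_CUBIC))
"
```

```text
t 5.15 tcp [ 0.5433 -0.2554  0.212 ] yyaw 0.41 toolz [-0.016  0.001 -1.   ] q [-0.62  0.18  1.71 -0.01  1.26 -0.63] F [ 0.8 -0.5 -1.9] M [-0.04  0.01  0.05] open 0.0265
delta tool mm [ 553.5 -162.1   15.2] twist 95.41
```

View pics/s2.png

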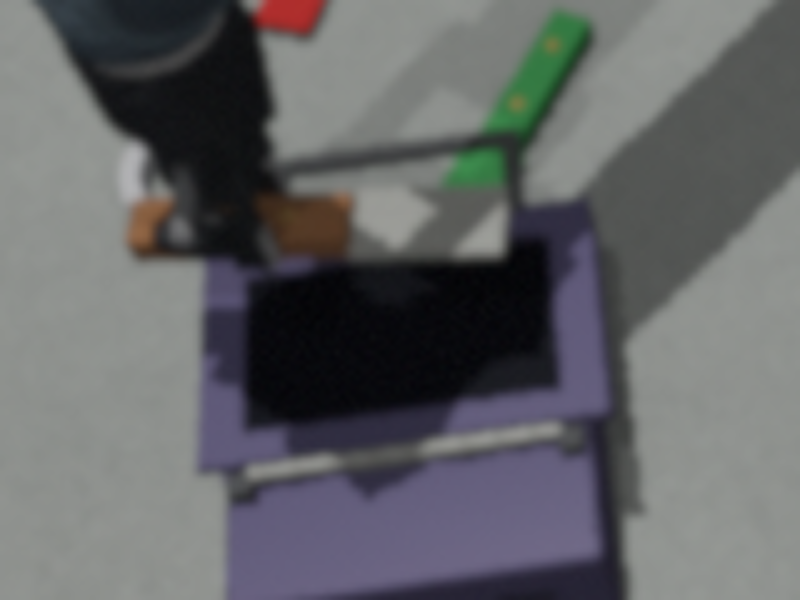

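>>> carry_out(increments=[{"xyz": [0.015, -0.005, 0], "twist": 0}, {"xyz": [0.03, -0.009, 0], "twist": 0}, {"xyz": [0.03, -0.009, 0], "twist": 0}, {"xyz": [0.03, -0.009, 0], "twist": 0}, {"xyz": [0.03, -0.009, 0], "twist": 0}, {"xyz": [0.03, -0.009, 0], "twist": 0}, {"xyz": [0.03, -0.009, 0], "twist": 0}, {"xyz": [0.03, -0.009, 0], "twist": 0}, {"xyz": [0.03, -0.009, 0], "twist": 0}, {"xyz": [0.03, -0.009, 0], "twist": 0}, {"xyz": [0.03, -0.009, 0], "twist": 0}, {"xyz": [0.03, -0.009, 0], "twist": 0}, {"xyz": [0.03, -0.009, 0], "twist": 0}, {"xyz": [0.03, -0.009, 0], "twist": 0}, {"xyz": [0.03, -0.009, 0], "twist": 0}, {"xyz": [0.03, -0.009, 0], "twist": 0}, {"xyz": [0.03, -0.009, 0], "twist": 0}, {"xyz": [0.03, -0.009, 0], "twist": 0}, {"xyz": [0.015, -0.005, 0], "twist": 0}, {"xyz": [0, 0, 0], "twist": 0}])

```text
time: 6.87
tcp_pos: [0.3577, 0.3068, 0.1984]
orientation: [-0.018, 0.707, 0.707, -0.015]
wrist_force: [0.1, -0.3, -1.5]
opening: 0.0268
```

>>> carry_out(increments=[{"xyz": [0, 0, 0], "twist": 4}, {"xyz": [0, 0, 0], "twist": 6}, {"xyz": [0, 0, 0], "twist": 6}, {"xyz": [0, 0, 0], "twist": 6}, {"xyz": [0, 0, 0], "twist": 6}, {"xyz": [0, 0, 0], "twist": 6}, {"xyz": [0, 0, 0], "twist": 6}, {"xyz": [0, 0, 0], "twist": 6}, {"xyz": [0, 0, 0], "twist": 6}, {"xyz": [0, 0, 0], "twist": 6}, {"xyz": [0, 0, 0], "twist": 6}, {"xyz": [0, 0, 0], "twist": 6}, {"xyz": [0, 0, 0], "twist": 6}, {"xyz": [0, 0, 0], "twist": 6}, {"xyz": [0, 0, 0], "twist": 6}, {"xyz": [0, 0, 0], "twist": 4}, {"xyz": [0, 0, 0], "twist": 2}, {"xyz": [0, 0, 0], "twist": 0}, {"xyz": [0, 0, 0], "twist": 0}])

```text
time: 8.45
tcp_pos: [0.3532, 0.2898, 0.1807]
orientation: [0.011, 0.996, -0.081, -0.037]
wrist_force: [-0.2, -0.6, -1.9]
opening: 0.0267
```

```bash
python3 -c "
from h import *
go(.377,.297,.1,-95.2)
cv2.imwrite('pics/s3.png',read_camera('scene'))
cv2.imwrite('pics/t3.png',read_camera('top'))
s=cv2.imread('pics/s3.png');t=cv2.imread('pics/t3.png')
cv2.imwrite('pics/s3z.png',cv2.resize(s[120:260,350:490],None,fx=4,fy=4,interpolation=cv2.INTER_CUBIC))
cv2.imwrite('pics/t3z.png',cv2.resize(t[140:280,130:290],None,fx=4,fy=4,interpolation=cv2.INTER_CUBIC))
"
```

```text
t 8.45 tcp [0.3532 0.2898 0.1807] yyaw -99.27 toolz [-0.076 -0.016 -0.997] q [ 0.43 -0.1   2.06  0.02  1.25  2.16] F [-0.2 -0.6 -1.9] M [ 0.05 -0.05  0.01] open 0.0267
delta tool mm [ 28.1 -13.2  78.5] twist -4.07
```

View pics/s3z.png

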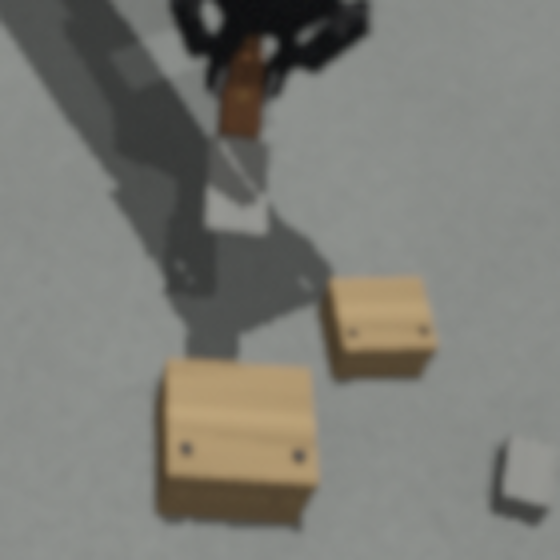

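View pics/t3z.png

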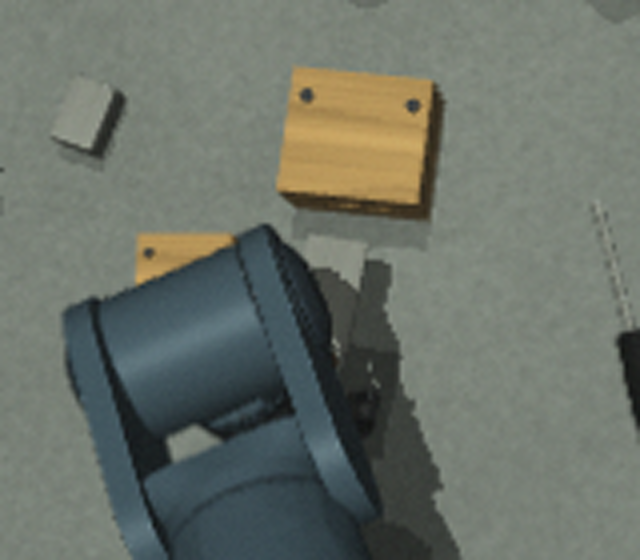

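Tilt has built up to about 4.4° during the motion. I'll make small moves to see what changes it.

>>> carry_out(increments=[{"xyz": [0, 0, 0], "twist": -2}, {"xyz": [0, 0, 0], "twist": -2}, {"xyz": [0, 0, 0], "twist": 0}, {"xyz": [0, 0, 0], "twist": 0}])

```text
time: 8.88
tcp_pos: [0.3532, 0.2893, 0.1804]
orientation: [0.01, 0.998, -0.044, -0.038]
wrist_force: [0.3, -0.5, -1.4]
opening: 0.0269
```

```bash
python3 -c "
from h import *
go(.377,.297,.1,-95.2)"
```

```text
t 8.88 tcp [0.3532 0.2893 0.1804] yyaw -95.04 toolz [-0.076 -0.016 -0.997] q [ 0.43 -0.1   2.06  0.02  1.25  2.08] F [ 0.3 -0.5 -1.4] M [-0.02 -0.05 -0.08] open 0.0269
delta tool mm [ 29.  -11.6  78.2] twist 0.16
```

>>> carry_out(increments=[{"xyz": [0, 0, -0.02], "twist": 0}, {"xyz": [0, 0, -0.02], "twist": 0}, {"xyz": [0, 0, 0], "twist": 0}, {"xyz": [0, 0, 0], "twist": 0}])

```text
time: 9.22
tcp_pos: [0.3554, 0.2894, 0.2197]
orientation: [0.011, 0.998, -0.045, -0.039]
wrist_force: [-0.4, 0.1, -1.4]
opening: 0.027
```

```bash
python3 -c "
from h import *
go(.377,.297,.1,-95.2)"
```

```text
t 9.22 tcp [0.3554 0.2894 0.2197] yyaw -95.14 toolz [-0.08  -0.018 -0.997] q [ 0.43 -0.14  2.02  0.02  1.34  2.08] F [-0.4  0.1 -1.4] M [ 0.07 -0.01 -0.04] open 0.027
delta tool mm [ 30.1 -12.5 117.5] twist 0.06
```

>>> carry_out(increments=[{"xyz": [0, 0, 0.04], "twist": 0}, {"xyz": [0, 0, 0], "twist": 0}, {"xyz": [0, 0, 0], "twist": 0}])

```text
time: 9.47
tcp_pos: [0.3524, 0.2888, 0.1787]
orientation: [0.01, 0.998, -0.046, -0.038]
wrist_force: [0.4, 0.2, 0.0]
opening: 0.0265
```

```bash
python3 -c "
from h import *
go(.377,.297,.1,-95.2)"
```

```text
t 9.47 tcp [0.3524 0.2888 0.1787] yyaw -95.18 toolz [-0.078 -0.017 -0.997] q [ 0.43 -0.1   2.06  0.02  1.25  2.08] F [0.4 0.2 0. ] M [-0.03 -0.03  0.03] open 0.0265
delta tool mm [ 29.6 -12.2  76.4] twist 0.02
```

>>> carry_out(increments=[{"xyz": [0, 0, 0], "twist": -6}, {"xyz": [0, 0, 0], "twist": -6}, {"xyz": [0, 0, 0], "twist": -6}, {"xyz": [0, 0, 0], "twist": -6}, {"xyz": [0, 0, 0], "twist": 0}, {"xyz": [0, 0, 0], "twist": 0}])

```text
time: 9.97
tcp_pos: [0.3534, 0.2893, 0.1819]
orientation: [0.002, 0.984, 0.171, -0.04]
wrist_force: [-0.1, -1.0, -1.5]
opening: 0.0266
```

```bash
python3 -c "
from h import *
go(.377,.297,.1,-95.2)"
```

```text
t 9.97 tcp [0.3534 0.2893 0.1819] yyaw -70.29 toolz [-0.078 -0.017 -0.997] q [ 0.43 -0.1   2.06  0.02  1.26  1.65] F [-0.1 -1.  -1.5] M [ 0.01 -0.05 -0.02] open 0.0266
delta tool mm [31.2  1.6 79.6] twist 24.91
```

>>> carry_out(increments=[{"xyz": [0, 0, 0], "twist": 3}, {"xyz": [0, 0, 0], "twist": 3}, {"xyz": [0, 0, 0], "twist": 3}, {"xyz": [0, 0, 0], "twist": 3}, {"xyz": [0, 0, 0], "twist": 3}, {"xyz": [0, 0, 0], "twist": 3}, {"xyz": [0, 0, 0], "twist": 3}, {"xyz": [0, 0, 0], "twist": 3}, {"xyz": [0, 0, 0], "twist": 0}, {"xyz": [0, 0, 0], "twist": 0}])

```text
time: 10.8
tcp_pos: [0.3563, 0.2906, 0.1878]
orientation: [0.009, 0.998, -0.06, -0.035]
wrist_force: [0.3, -0.0, -0.9]
opening: 0.0268
```

```bash
python3 -c "
from h import *
go(.377,.297,.1,-95.2)"
```

```text
t 10.8 tcp [0.3563 0.2906 0.1878] yyaw -96.84 toolz [-0.071 -0.014 -0.997] q [ 0.43 -0.1   2.05  0.02  1.26  2.11] F [ 0.3 -0.  -0.9] M [ 0.01 -0.    0.02] open 0.0268
delta tool mm [ 25.8 -10.8  86. ] twist -1.64
```

>>> carry_out(increments=[{"xyz": [0.03, 0, 0], "twist": 0}, {"xyz": [0, 0, 0], "twist": 0}, {"xyz": [0, 0, 0], "twist": 0}])

```text
time: 11.05
tcp_pos: [0.3868, 0.2872, 0.1862]
orientation: [0.009, 0.998, -0.06, -0.035]
wrist_force: [-1.0, 0.5, -1.6]
opening: 0.0266
```

```bash
python3 -c "
from h import *
go(.377,.297,.1,-95.2)"
```

```text
t 11.05 tcp [0.3868 0.2872 0.1862] yyaw -96.79 toolz [-0.071 -0.014 -0.997] q [ 0.4  -0.04  2.    0.02  1.26  2.08] F [-1.   0.5 -1.6] M [0.06 0.08 0.01] open 0.0266
delta tool mm [ -5.  -10.4  86.5] twist -1.59
```

>>> carry_out(increments=[{"xyz": [0, 0, 0], "twist": -3}, {"xyz": [0, 0, 0], "twist": 3}, {"xyz": [0, 0, 0], "twist": -3}, {"xyz": [0, 0, 0], "twist": 3}, {"xyz": [0, 0, 0], "twist": -3}, {"xyz": [0, 0, 0], "twist": 3}, {"xyz": [0, 0, 0], "twist": -3}, {"xyz": [0, 0, 0], "twist": 3}, {"xyz": [0, 0, 0], "twist": 0}, {"xyz": [0, 0, 0], "twist": 0}])

```text
time: 11.88
tcp_pos: [0.3849, 0.2876, 0.1875]
orientation: [0.009, 0.998, -0.058, -0.035]
wrist_force: [0.5, 1.1, -1.2]
opening: 0.0265
```

```bash
python3 -c "
from h import *
go(.377,.297,.1,-95.2)"
```

```text
t 11.88 tcp [0.3849 0.2876 0.1875] yyaw -96.63 toolz [-0.07  -0.014 -0.997] q [ 0.4  -0.05  2.    0.02  1.26  2.08] F [ 0.5  1.1 -1.2] M [-0.   -0.05 -0.01] open 0.0265
delta tool mm [ -3.  -10.3  87.7] twist -1.43
```

>>> carry_out(increments=[{"xyz": [0, 0, 0.015], "twist": 0}, {"xyz": [0, 0, 0.015], "twist": 0}, {"xyz": [0, 0, 0.015], "twist": 0}, {"xyz": [0, 0, 0.015], "twist": 0}, {"xyz": [0, 0, 0], "twist": 0}, {"xyz": [0, 0, 0], "twist": 0}])

```text
time: 12.38
tcp_pos: [0.3814, 0.2877, 0.1279]
orientation: [0.008, 0.998, -0.055, -0.032]
wrist_force: [-0.2, 0.5, -1.0]
opening: 0.0264
```

```bash
python3 -c "
from h import *
go(.377,.297,.1,-95.2)"
```

```text
t 12.38 tcp [0.3814 0.2877 0.1279] yyaw -96.27 toolz [-0.066 -0.012 -0.998] q [0.4  0.03 2.05 0.02 1.13 2.07] F [-0.2  0.5 -1. ] M [ 0.04 -0.    0.05] open 0.0264
delta tool mm [-3.6 -9.3 28. ] twist -1.07
```

>>> carry_out(increments=[{"xyz": [0, 0, -0.04], "twist": 0}, {"xyz": [0, 0, 0], "twist": 0}, {"xyz": [0, 0, 0], "twist": 0}, {"xyz": [0, 0, -0.04], "twist": 0}, {"xyz": [0, 0, 0], "twist": 0}, {"xyz": [0, 0, 0], "twist": 0}])

```text
time: 12.88
tcp_pos: [0.3871, 0.289, 0.2137]
orientation: [0.007, 0.998, -0.054, -0.032]
wrist_force: [-1.1, 0.1, -2.9]
opening: 0.0266
```

```bash
python3 -c "
from h import *
go(.377,.297,.1,-95.2)"
```

```text
t 12.88 tcp [0.3871 0.289  0.2137] yyaw -96.12 toolz [-0.064 -0.011 -0.998] q [ 0.4  -0.08  1.98  0.02  1.31  2.07] F [-1.1  0.1 -2.9] M [0.03 0.05 0.02] open 0.0266
delta tool mm [ -3.8  -8.9 114.1] twist -0.92
```

>>> carry_out(increments=[{"xyz": [0, 0, 0.04], "twist": 0}, {"xyz": [0, 0, 0.04], "twist": 0}, {"xyz": [0, 0, 0], "twist": 0}, {"xyz": [0, 0, 0], "twist": 0}])

```text
time: 13.22
tcp_pos: [0.3865, 0.2902, 0.1378]
orientation: [0.004, 0.998, -0.053, -0.025]
wrist_force: [-0.3, -0.2, -1.1]
opening: 0.0263
```

```bash
python3 -c "
from h import *
go(.377,.297,.1,-95.2)"
```

```text
t 13.22 tcp [0.3865 0.2902 0.1378] yyaw -96.08 toolz [-0.051 -0.006 -0.999] q [0.4  0.02 2.04 0.02 1.14 2.07] F [-0.3 -0.2 -1.1] M [-0.04 -0.05 -0.05] open 0.0263
delta tool mm [-8.3 -6.2 38.2] twist -0.88
```

This works: single upward rows leave the tilt alone, and consecutive fast downward rows reduce it. I'll repeat that.

>>> carry_out(increments=[{"xyz": [0, 0, -0.04], "twist": 0}, {"xyz": [0, 0, 0], "twist": 0}, {"xyz": [0, 0, -0.04], "twist": 0}, {"xyz": [0, 0, 0], "twist": 0}, {"xyz": [0, 0, -0.04], "twist": 0}, {"xyz": [0, 0, 0], "twist": 0}, {"xyz": [0, 0, 0], "twist": 0}, {"xyz": [0, 0, 0.04], "twist": 0}, {"xyz": [0, 0, 0.04], "twist": 0}, {"xyz": [0, 0, 0.04], "twist": 0}, {"xyz": [0, 0, 0], "twist": 0}, {"xyz": [0, 0, 0], "twist": 0}])

```text
time: 14.22
tcp_pos: [0.397, 0.2951, 0.1477]
orientation: [-0.004, 0.999, -0.052, -0.009]
wrist_force: [0.4, 0.6, -1.0]
opening: 0.0267
```

```bash
python3 -c "
from h import *
go(.377,.297,.1,-95.2)"
```

```text
t 14.22 tcp [0.397  0.2951 0.1477] yyaw -96.0 toolz [-0.017  0.009 -1.   ] q [0.4  0.01 2.02 0.02 1.12 2.07] F [ 0.4  0.6 -1. ] M [ 0.04  0.01 -0.03] open 0.0267
delta tool mm [-19.3   0.5  48. ] twist -0.8
```

>>> carry_out(increments=[{"xyz": [-0.027, 0, 0], "twist": -0.8}, {"xyz": [0, 0, 0], "twist": 0}, {"xyz": [0, 0, 0], "twist": 0}, {"xyz": [0, 0, 0.025], "twist": 0}, {"xyz": [0, 0, 0.025], "twist": 0}, {"xyz": [0, 0, 0], "twist": 0}, {"xyz": [0, 0, 0], "twist": 0}])

```text
time: 14.8
tcp_pos: [0.3808, 0.3037, 0.1148]
orientation: [-0.011, 0.999, -0.045, 0.004]
wrist_force: [0.3, 0.1, -1.3]
opening: 0.0269
```

```bash
python3 -c "
from h import *
go(.367,.297,.048,-95.2)"
```

```text
t 14.8 tcp [0.3808 0.3037 0.1148] yyaw -95.16 toolz [ 0.01   0.021 -1.   ] q [0.43 0.03 2.07 0.02 1.02 2.08] F [ 0.3  0.1 -1.3] M [-0.03  0.04  0.  ] open 0.0269
delta tool mm [-13.6   9.4  66.5] twist 0.04
```

>>> carry_out(increments=[{"xyz": [-0.015, 0.008, 0], "twist": 0}, {"xyz": [0, 0, 0], "twist": 0}, {"xyz": [0, 0, 0], "twist": 0}, {"xyz": [0, 0, 0.025], "twist": 0}, {"xyz": [0, 0, 0], "twist": 0}, {"xyz": [0, 0, 0], "twist": 0}, {"xyz": [0, 0, 0.025], "twist": 0}, {"xyz": [0, 0, 0], "twist": 0}, {"xyz": [0, 0, 0], "twist": 0}])

```text
time: 15.55
tcp_pos: [0.3797, 0.3038, 0.0811]
orientation: [-0.017, 0.999, -0.045, 0.017]
wrist_force: [0.3, 0.8, -0.5]
opening: 0.0269
```

```bash
python3 -c "
from h import *
go(.373,.2966,.0495,-95.2)
cv2.imwrite('pics/s4.png',read_camera('scene'))
cv2.imwrite('pics/t4.png',read_camera('top'))
s=cv2.imread('pics/s4.png');t=cv2.imread('pics/t4.png')
cv2.imwrite('pics/s4z.png',cv2.resize(s[150:260,370:480],None,fx=5,fy=5,interpolation=cv2.INTER_CUBIC))
cv2.imwrite('pics/t4z.png',cv2.resize(t[150:270,160:280],None,fx=5,fy=5,interpolation=cv2.INTER_CUBIC))
"
```

```text
t 15.55 tcp [0.3797 0.3038 0.0811] yyaw -95.18 toolz [ 0.035  0.033 -0.999] q [0.43 0.08 2.1  0.02 0.92 2.08] F [ 0.3  0.8 -0.5] M [-0.03  0.05 -0.01] open 0.0269
delta tool mm [-7.1  8.9 31.1] twist 0.02
```

View pics/s4z.png

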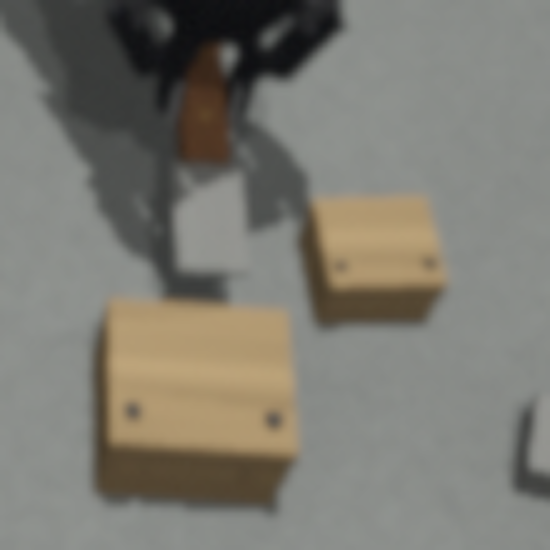

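View pics/t4z.png

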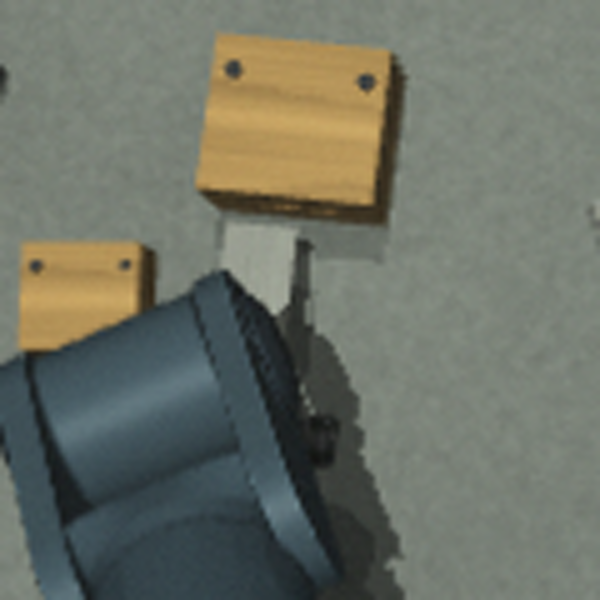

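```bash
python3 -c "
from h import *
s=observe();print(np.round(s['joint_torque'],1),np.round(s['joint_vel'],3),np.round(s['joint_positions'],4))
go(.373,.2966,.0495,-95.2)"
```

```text
[ -0.1 -29.8 -26.8   0.   -0.1  -0. ] [ 0.001 -0.006  0.006 -0.001 -0.008 -0.001] [0.4339 0.0768 2.1021 0.0187 0.9178 2.0846]
t 15.65 tcp [0.3792 0.3036 0.0808] yyaw -95.17 toolz [ 0.035  0.032 -0.999] q [0.43 0.08 2.1  0.02 0.92 2.08] F [-0.5  0.2  0.3] M [-0.05  0.06 -0.01] open 0.0267
delta tool mm [-6.5  8.6 30.9] twist 0.03
```

>>> carry_out(increments=[{"xyz": [-0.01, 0, 0], "twist": 0}])

```text
time: 15.73
tcp_pos: [0.3709, 0.3049, 0.0821]
orientation: [-0.018, 0.999, -0.046, 0.018]
wrist_force: [0.4, 0.6, -1.8]
opening: 0.0268
```

```bash
python3 -c "
from h import *
s=observe();print(np.round(s['joint_torque'],1),np.round(s['joint_vel'],3),np.round(s['joint_positions'],4))
go(.373,.2966,.0495,-95.2)"
```

```text
[ -0.9 -27.2 -26.7   0.   -0.1  -0.2] [ 0.152 -0.234  0.232 -0.     0.005  0.151] [0.4442 0.0597 2.1174 0.0179 0.9163 2.0964]
t 15.73 tcp [0.3709 0.3049 0.0821] yyaw -95.23 toolz [ 0.037  0.034 -0.999] q [0.44 0.06 2.12 0.02 0.92 2.1 ] F [ 0.4  0.6 -1.8] M [ 0.02  0.05 -0.02] open 0.0268
delta tool mm [ 1.7  9.3 32.4] twist -0.03
```

>>> carry_out(increments=[{"xyz": [0, 0, 0], "twist": 0}])

```text
time: 15.82
tcp_pos: [0.3695, 0.305, 0.0825]
orientation: [-0.018, 0.999, -0.046, 0.018]
wrist_force: [0.2, 0.3, -2.3]
opening: 0.0265
```

```bash
python3 -c "
from h import *
s=observe();print(np.round(s['joint_torque'],1),np.round(s['joint_vel'],3),np.round(s['joint_positions'],4))
go(.373,.2966,.0495,-95.2)"
```

```text
[ -0.3 -30.  -28.2   0.   -0.2   0.1] [-0.016 -0.002 -0.039 -0.011 -0.011 -0.008] [0.4456 0.0568 2.1195 0.0182 0.9179 2.0971]
t 15.82 tcp [0.3695 0.305  0.0825] yyaw -95.2 toolz [ 0.037  0.033 -0.999] q [0.45 0.06 2.12 0.02 0.92 2.1 ] F [ 0.2  0.3 -2.3] M [-0.03  0.05 -0.01] open 0.0265
delta tool mm [ 3.2  9.2 32.8] twist -0.0
```

View pics/s4.png

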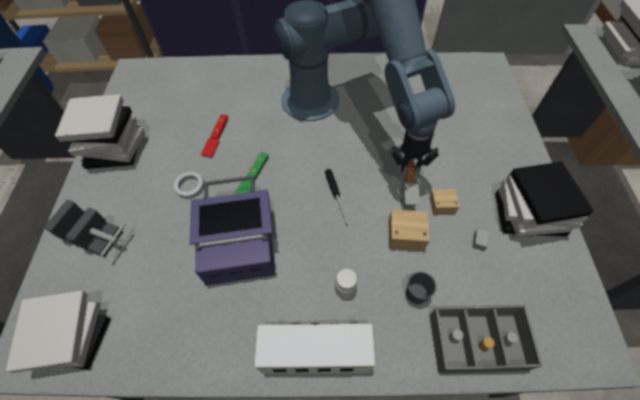

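>>> carry_out(increments=[{"xyz": [0, 0.0015, 0.003], "twist": 0}, {"xyz": [0, 0.0015, 0.003], "twist": 0}, {"xyz": [0, 0.0015, 0.003], "twist": 0}, {"xyz": [0, 0.0015, 0.003], "twist": 0}, {"xyz": [0, 0.0015, 0.003], "twist": 0}, {"xyz": [0, 0.0015, 0.003], "twist": 0}])

```text
time: 16.32
tcp_pos: [0.3699, 0.2968, 0.065]
orientation: [-0.019, 0.999, -0.045, 0.02]
wrist_force: [0.0, 0.1, -1.3]
opening: 0.0268
```

```bash
python3 -c "
from h import *
go(.373,.2966,.0495,-95.2)"
```

```text
t 16.32 tcp [0.3699 0.2968 0.065 ] yyaw -95.11 toolz [ 0.041  0.035 -0.999] q [0.43 0.08 2.14 0.02 0.87 2.08] F [ 0.   0.1 -1.3] M [-0.01  0.01  0.05] open 0.0268
delta tool mm [ 2.5  0.5 15.6] twist 0.09
```

>>> carry_out(increments=[{"xyz": [0, 0, -0.01], "twist": 0}, {"xyz": [0, 0, -0.01], "twist": 0}, {"xyz": [0, 0, -0.01], "twist": 0}, {"xyz": [0, 0, -0.01], "twist": 0}, {"xyz": [0, 0, -0.01], "twist": 0}, {"xyz": [0, 0, -0.01], "twist": 0}])

```text
time: 16.82
tcp_pos: [0.3661, 0.2934, 0.1285]
orientation: [-0.017, 0.999, -0.045, 0.017]
wrist_force: [-0.4, -0.2, -0.7]
opening: 0.0268
```

```bash
python3 -c "
from h import *
go(.373,.2966,.0495,-95.2)"
```

```text
t 16.82 tcp [0.3661 0.2934 0.1285] yyaw -95.17 toolz [ 0.036  0.033 -0.999] q [ 0.43 -0.05  2.13  0.02  1.02  2.08] F [-0.4 -0.2 -0.7] M [-0.05  0.06 -0.03] open 0.0268
delta tool mm [ 4.  -0.9 79.2] twist 0.03
```

>>> carry_out(increments=[{"xyz": [0, 0, -0.04], "twist": 0}, {"xyz": [0, 0, -0.04], "twist": 0}, {"xyz": [0, 0, -0.04], "twist": 0}, {"xyz": [0, 0, 0], "twist": 0}, {"xyz": [0, 0, 0], "twist": 0}])

```text
time: 17.23
tcp_pos: [0.3612, 0.2893, 0.2612]
orientation: [-0.019, 0.999, -0.045, 0.021]
wrist_force: [-0.2, -0.7, -2.9]
opening: 0.0266
```

```bash
python3 -c "
from h import *
go(.373,.2966,.0495,-95.2)"
```

```text
t 17.23 tcp [0.3612 0.2893 0.2612] yyaw -95.13 toolz [ 0.044  0.037 -0.998] q [ 0.42 -0.26  2.04  0.02  1.3   2.08] F [-0.2 -0.7 -2.9] M [ 0.03  0.09 -0.04] open 0.0266
delta tool mm [2.500e+00 2.000e-01 2.121e+02] twist 0.07
```

>>> carry_out(increments=[{"xyz": [0, 0, 0.01], "twist": 0}, {"xyz": [0, 0, 0.01], "twist": 0}, {"xyz": [0, 0, 0.01], "twist": 0}, {"xyz": [0, 0, 0.01], "twist": 0}, {"xyz": [0, 0, 0.01], "twist": 0}, {"xyz": [0, 0, 0.01], "twist": 0}, {"xyz": [0, 0, 0.01], "twist": 0}, {"xyz": [0, 0, 0.01], "twist": 0}, {"xyz": [0, 0, 0.01], "twist": 0}, {"xyz": [0, 0, 0.01], "twist": 0}])

```text
time: 18.07
tcp_pos: [0.3624, 0.2917, 0.1464]
orientation: [-0.017, 0.999, -0.045, 0.017]
wrist_force: [-0.0, -0.6, -0.6]
opening: 0.0266
```

```bash
python3 -c "
from h import *
go(.373,.2966,.0495,-95.2)"
```

```text
t 18.07 tcp [0.3624 0.2917 0.1464] yyaw -95.15 toolz [ 0.035  0.033 -0.999] q [ 0.43 -0.09  2.13  0.02  1.06  2.08] F [-0.  -0.6 -0.6] M [-0.07  0.05  0.01] open 0.0266
delta tool mm [ 6.9 -2.3 97.4] twist 0.05
```

>>> carry_out(increments=[{"xyz": [0, 0, -0.02], "twist": 0}, {"xyz": [0, 0, -0.02], "twist": 0}, {"xyz": [0, 0, -0.02], "twist": 0}, {"xyz": [0, 0, -0.02], "twist": 0}, {"xyz": [0, 0, -0.02], "twist": 0}, {"xyz": [0, 0, -0.01], "twist": 0}])

```text
time: 18.57
tcp_pos: [0.3553, 0.2865, 0.2487]
orientation: [-0.013, 0.999, -0.045, 0.009]
wrist_force: [0.5, 0.3, -1.3]
opening: 0.0266
```

```bash
python3 -c "
from h import *
go(.373,.2966,.0495,-95.2)"
```

```text
t 18.57 tcp [0.3553 0.2865 0.2487] yyaw -95.19 toolz [ 0.018  0.025 -1.   ] q [ 0.42 -0.24  2.06  0.02  1.3   2.08] F [ 0.5  0.3 -1.3] M [-0.03 -0.03  0.04] open 0.0266
delta tool mm [ 13.5  -6.4 199.7] twist 0.01
```

>>> carry_out(increments=[{"xyz": [0.001, 0, 0.01], "twist": 0}, {"xyz": [0.001, 0, 0.01], "twist": 0}, {"xyz": [0.001, 0, 0.01], "twist": 0}, {"xyz": [0.001, 0, 0.01], "twist": 0}, {"xyz": [0.001, 0, 0.01], "twist": 0}, {"xyz": [0, 0, 0.01], "twist": 0}, {"xyz": [0, 0, 0.01], "twist": 0}, {"xyz": [0, 0, 0.01], "twist": 0}, {"xyz": [0, 0, 0.01], "twist": 0}, {"xyz": [0, 0, 0.01], "twist": 0}, {"xyz": [0, 0, 0.01], "twist": 0}, {"xyz": [0, 0, 0.01], "twist": 0}])

```text
time: 19.57
tcp_pos: [0.361, 0.2882, 0.1113]
orientation: [-0.012, 0.999, -0.046, 0.006]
wrist_force: [0.1, -0.4, -1.2]
opening: 0.0265
```

```bash
python3 -c "
from h import *
go(.373,.2966,.0495,-95.2)"
```

```text
t 19.57 tcp [0.361  0.2882 0.1113] yyaw -95.22 toolz [ 0.013  0.023 -1.   ] q [ 0.42 -0.03  2.14  0.02  1.01  2.07] F [ 0.1 -0.4 -1.2] M [-0.01  0.07 -0.05] open 0.0265
delta tool mm [10.5 -8.  62.2] twist -0.02
```

>>> carry_out(increments=[{"xyz": [0.001, -0.0015, 0.01], "twist": 0}, {"xyz": [0.001, -0.0015, 0.01], "twist": 0}, {"xyz": [0.001, -0.0015, 0.01], "twist": 0}, {"xyz": [0, -0.0015, 0.01], "twist": 0}, {"xyz": [0, -0.0015, 0.008], "twist": 0}, {"xyz": [0, 0, 0.005], "twist": 0}, {"xyz": [0, 0, 0.001], "twist": 0}])

```text
time: 20.15
tcp_pos: [0.365, 0.2968, 0.05]
orientation: [-0.011, 0.999, -0.046, 0.005]
wrist_force: [-0.7, -0.6, -1.5]
opening: 0.0265
```

```bash
python3 -c "
from h import *
go(.373,.2966,.0495,-95.2)
cv2.imwrite('pics/s5.png',read_camera('scene'))
cv2.imwrite('pics/t5.png',read_camera('top'))
s=cv2.imread('pics/s5.png');t=cv2.imread('pics/t5.png')
cv2.imwrite('pics/s5z.png',cv2.resize(s[150:260,370:480],None,fx=5,fy=5,interpolation=cv2.INTER_CUBIC))
cv2.imwrite('pics/t5z.png',cv2.resize(t[150:270,160:280],None,fx=5,fy=5,interpolation=cv2.INTER_CUBIC))
"
```

```text
t 20.15 tcp [0.365  0.2968 0.05  ] yyaw -95.21 toolz [ 0.011  0.022 -1.   ] q [0.43 0.12 2.13 0.02 0.87 2.08] F [-0.7 -0.6 -1.5] M [-0.05  0.03 -0.01] open 0.0265
delta tool mm [ 8.  -0.5  0.6] twist -0.01
```

View pics/s5z.png

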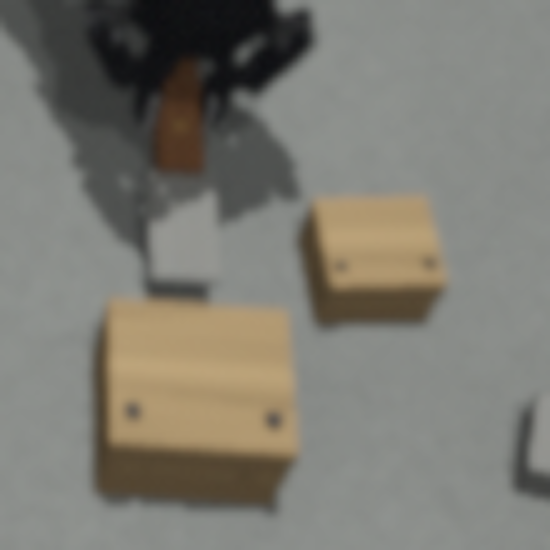

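View pics/t5z.png

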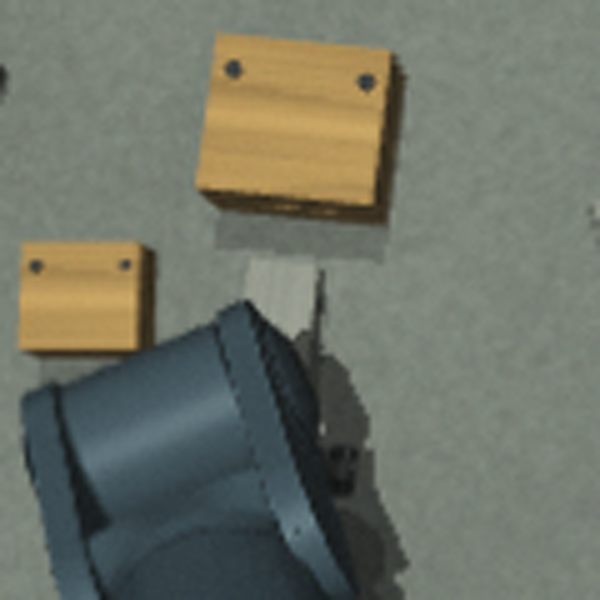

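```bash
python3 - <<'E'
from h import *
def tri(us,ut):
    (c1,d1),(c2,d2)=ray("scene",us),ray("top",ut);out=[]
    for a,b in zip(d1,d2):
        s=np.linalg.lstsq(np.c_[a,-b],c2-c1,rcond=None)[0];p=c1+a*s[0];q=c2+b*s[1];out.append(np.r_[(p+q)/2,np.linalg.norm(p-q)])
    return np.round(np.array(out),4).tolist()
S=lambda p:np.array(p)/5+[370,150]-.4
T=lambda p:np.array(p)/5+[160,150]-.4
print("tip L,R(+y,-y)",tri(S([(218,282),(146,282)]),T([(248,258),(322,268)])))
print("block front top +y,-y",tri(S([(290,311),(108,298)]),T([(198,188),(375,206)])))
print("screws",tri(S([(273,420),(132,411)]),T([(233,69),(367,82)])))
# predicted tip corners
x=np.array([np.cos(np.radians(-5.2)),np.sin(np.radians(-5.2))]);y=np.array([-x[1],x[0]])
tip=np.array([.365,.2968])+.12*x
P=[[*(tip+s*.02*y),.038] for s in(1,-1)]
print(np.round(P,4).tolist(), proj("scene",P)*1.0, proj("top",P)); print(S([(218,282),(146,282)]),T([(248,258),(322,268)]))
E
```

```text
tip L,R(+y,-y) [[0.4866, 0.3066, 0.0362, 0.0026], [0.4822, 0.2655, 0.0302, 0.0015]]
block front top +y,-y [[0.5221, 0.334, 0.0626, 0.0028], [0.5122, 0.2332, 0.0632, 0.0021]]
screws [[0.5906, 0.3152, 0.0637, 0.0006], [0.5836, 0.2392, 0.0634, 0.0005]]
[[0.4863, 0.3058, 0.038], [0.4827, 0.266, 0.038]] [[413.50785824 205.59962419]
 [399.67559257 204.74099821]] [[209.78691048 201.24058064]
 [223.65851702 202.59369199]]
[[413.2 206. ]
 [398.8 206. ]] [[209.2 201.2]
 [224.  203.2]]
```

>>> carry_out(increments=[{"xyz": [0.008, 0, 0], "twist": 0}, {"xyz": [0.008, 0, 0], "twist": 0}, {"xyz": [0.008, 0, 0], "twist": 0}])

```text
time: 20.5
tcp_pos: [0.3907, 0.2951, 0.0522]
orientation: [-0.012, 0.999, -0.045, 0.007]
wrist_force: [0.0, 0.1, -1.0]
opening: 0.0266
```

```bash
python3 -c "
from h import *
go(.4722,.2877,.0495,-95.2)"
```

```text
t 20.5 tcp [0.3907 0.2951 0.0522] yyaw -95.13 toolz [ 0.014  0.023 -1.   ] q [0.41 0.15 2.08 0.02 0.88 2.05] F [ 0.   0.1 -1. ] M [ 0.02 -0.01 -0.02] open 0.0266
delta tool mm [81.8  0.1  3.7] twist 0.07
```

>>> carry_out(increments=[{"xyz": [0.001, 0, 0.002], "twist": 0}, {"xyz": [0.001, 0, 0.001], "twist": 0}, {"xyz": [0, 0, 0], "twist": 0}])

```text
time: 20.75
tcp_pos: [0.3973, 0.2951, 0.0509]
orientation: [-0.013, 0.999, -0.046, 0.009]
wrist_force: [0.1, 0.2, -1.3]
opening: 0.0268
```

```bash
python3 -c "
from h import *
go(.4722,.2877,.049,-95.2)"
```

```text
t 20.75 tcp [0.3973 0.2951 0.0509] yyaw -95.25 toolz [ 0.019  0.025 -1.   ] q [0.4  0.17 2.07 0.02 0.87 2.05] F [ 0.1  0.2 -1.3] M [ 0.02  0.03 -0.02] open 0.0268
delta tool mm [75.2  0.6  3.1] twist -0.05
```

>>> carry_out(increments=[{"xyz": [-0.006, 0, 0.001], "twist": 0}, {"xyz": [0, 0, 0.001], "twist": 0}, {"xyz": [0, 0, 0.001], "twist": 0}, {"xyz": [0, 0, 0], "twist": 0}])

```text
time: 21.08
tcp_pos: [0.39, 0.2957, 0.0472]
orientation: [-0.013, 0.999, -0.046, 0.008]
wrist_force: [0.5, -0.4, -1.7]
opening: 0.0272
```

```bash
python3 -c "
from h import *
go(.4722,.2877,.0485,-95.2)"
```

```text
t 21.08 tcp [0.39   0.2957 0.0472] yyaw -95.25 toolz [ 0.018  0.025 -1.   ] q [0.41 0.16 2.09 0.02 0.87 2.06] F [ 0.5 -0.4 -1.7] M [-0.04  0.08 -0.03] open 0.0272
delta tool mm [82.6  0.4  0. ] twist -0.05
```

>>> carry_out(increments=[{"xyz": [0.008, 0, 0.0003], "twist": 0}, {"xyz": [0.008, 0, 0.0005], "twist": 0}, {"xyz": [0.008, 0, 0.0005], "twist": 0}])

```text
time: 21.33
tcp_pos: [0.4136, 0.2935, 0.0457]
orientation: [-0.013, 0.999, -0.045, 0.008]
wrist_force: [-0.7, 0.5, -0.4]
opening: 0.0269
```

```bash
python3 -c "
from h import *
go(.4722,.2877,.0485,-95.2)"
```

```text
t 21.33 tcp [0.4136 0.2935 0.0457] yyaw -95.13 toolz [ 0.017  0.024 -1.   ] q [0.39 0.2  2.04 0.02 0.87 2.03] F [-0.7  0.5 -0.4] M [-0.02 -0.01  0.01] open 0.0269
delta tool mm [58.9  0.5 -1.9] twist 0.07
```

>>> carry_out(increments=[{"xyz": [0.008, 0, -0.001], "twist": 0}, {"xyz": [0.008, 0, -0.0005], "twist": 0}, {"xyz": [0.008, 0, -0.0003], "twist": 0}])

```text
time: 21.58
tcp_pos: [0.4412, 0.2909, 0.0481]
orientation: [-0.013, 0.999, -0.045, 0.008]
wrist_force: [-0.1, -0.0, -1.3]
opening: 0.0266
```

```bash
python3 -c "
from h import *
go(.4722,.2877,.048,-95.2)"
```

```text
t 21.58 tcp [0.4412 0.2909 0.0481] yyaw -95.17 toolz [ 0.017  0.025 -1.   ] q [0.36 0.24 1.99 0.02 0.89 2.01] F [-0.1 -0.  -1.3] M [-0.06  0.04  0.03] open 0.0266
delta tool mm [31.1  0.4  0.6] twist 0.03
```

>>> carry_out(increments=[{"xyz": [0.008, 0, 0.0003], "twist": 0}, {"xyz": [0.008, 0, 0], "twist": 0}, {"xyz": [0.006, 0, 0], "twist": 0}])

```text
time: 21.83
tcp_pos: [0.4671, 0.2885, 0.0486]
orientation: [-0.013, 0.999, -0.046, 0.009]
wrist_force: [0.1, -0.1, -0.9]
opening: 0.0264
```

```bash
python3 -c "
from h import *
go(.4722,.2877,.048,-95.2)"
```

```text
t 21.83 tcp [0.4671 0.2885 0.0486] yyaw -95.23 toolz [ 0.019  0.025 -1.   ] q [0.34 0.28 1.94 0.02 0.9  1.99] F [ 0.1 -0.1 -0.9] M [-0.04  0.02 -0.01] open 0.0264
delta tool mm [5.2 0.3 0.6] twist -0.03
```

Almost home. I'll push on in small steps until there is contact force.

>>> carry_out(increments=[{"xyz": [0.003, 0, 0.0003], "twist": 0}, {"xyz": [0.002, 0, 0], "twist": 0}])

```text
time: 22.0
tcp_pos: [0.472, 0.2879, 0.0479]
orientation: [-0.013, 0.999, -0.046, 0.006]
wrist_force: [-11.2, 2.8, 3.2]
opening: 0.0267
```

>>> carry_out(increments=[{"xyz": [0.002, 0, 0], "twist": 0}])

```text
time: 22.08
tcp_pos: [0.472, 0.2877, 0.0471]
orientation: [-0.012, 0.999, -0.047, 0.003]
wrist_force: [-6.7, 1.8, 1.4]
opening: 0.0266
```

```bash
python3 -c "
from h import *
go(.4722,.2877,.048,-95.2)"
```

```text
t 22.08 tcp [0.472  0.2877 0.0471] yyaw -95.35 toolz [ 0.008  0.024 -1.   ] q [0.33 0.3  1.92 0.03 0.91 1.98] F [-6.7  1.8  1.4] M [ 0.14  0.95 -0.  ] open 0.0266
delta tool mm [ 0.2 -0.1 -0.9] twist -0.15
```

>>> carry_out(increments=[{"xyz": [0.002, 0, 0], "twist": 0}, {"xyz": [0.002, 0, 0], "twist": 0}])

```text
time: 22.25
tcp_pos: [0.4721, 0.2877, 0.0463]
orientation: [-0.012, 0.999, -0.047, -0.002]
wrist_force: [-9.9, -0.0, 11.3]
opening: 0.0262
```

```bash
python3 -c "
from h import *
go(.4722,.2877,.048,-95.2)
s=read_camera('scene');t=read_camera('top')
cv2.imwrite('pics/s6z.png',cv2.resize(s[150:260,370:480],None,fx=5,fy=5,interpolation=cv2.INTER_CUBIC))
cv2.imwrite('pics/t6z.png',cv2.resize(t[150:270,160:280],None,fx=5,fy=5,interpolation=cv2.INTER_CUBIC))
"
```

```text
t 22.25 tcp [0.4721 0.2877 0.0463] yyaw -95.35 toolz [-0.003  0.024 -1.   ] q [0.33 0.3  1.92 0.03 0.92 1.98] F [-9.9 -0.  11.3] M [-0.1   1.3  -0.05] open 0.0262
delta tool mm [ 0.1 -0.  -1.7] twist -0.15
```

View pics/s6z.png

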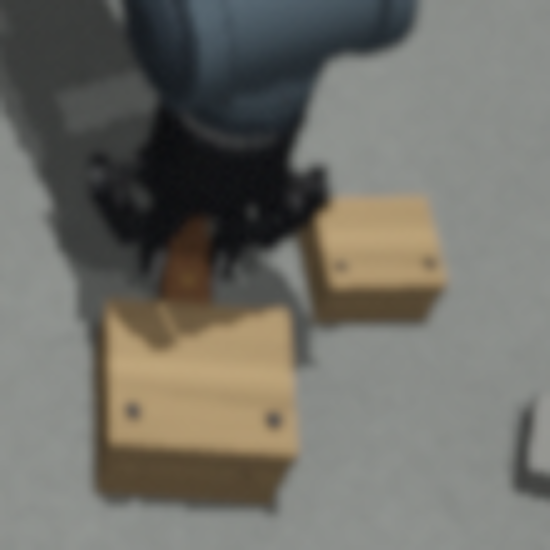

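>>> carry_out(increments=[{"xyz": [0, 0, 0], "twist": 0}, {"xyz": [0, 0, 0], "twist": 0}, {"xyz": [0, 0, 0], "twist": 0}, {"xyz": [0, 0, 0], "twist": 0}, {"xyz": [0, 0, 0], "twist": 0}], claw=0.05)

```text
time: 22.77
tcp_pos: [0.4726, 0.2883, 0.0473]
orientation: [-0.012, 0.999, -0.046, -0.001]
wrist_force: [-0.0, -0.5, 0.6]
opening: 0.0501
```

>>> carry_out(increments=[{"xyz": [0, 0, -0.005], "twist": 0}, {"xyz": [0, 0, -0.015], "twist": 0}, {"xyz": [0, 0, -0.02], "twist": 0}, {"xyz": [0, 0, -0.02], "twist": 0}, {"xyz": [0, 0, -0.02], "twist": 0}, {"xyz": [0, 0, -0.02], "twist": 0}, {"xyz": [0, 0, -0.02], "twist": 0}, {"xyz": [0, 0, -0.02], "twist": 0}, {"xyz": [0, 0, -0.02], "twist": 0}, {"xyz": [0, 0, -0.02], "twist": 0}, {"xyz": [0, 0, -0.01], "twist": 0}, {"xyz": [0, 0, 0], "twist": 0}])

```text
time: 23.77
tcp_pos: [0.4728, 0.2824, 0.2487]
orientation: [-0.012, 0.999, -0.047, -0.001]
wrist_force: [0.3, -0.3, -0.3]
opening: 0.0498
```

```bash
python3 -c "
from h import *
go(.4344,-.222,.22,8.1)
s=read_camera('scene');t=read_camera('top')
cv2.imwrite('pics/s7z.png',cv2.resize(s[150:260,370:480],None,fx=5,fy=5,interpolation=cv2.INTER_CUBIC))
cv2.imwrite('pics/t7z.png',cv2.resize(t[150:270,160:280],None,fx=5,fy=5,interpolation=cv2.INTER_CUBIC))
"
```

```text
t 23.77 tcp [0.4728 0.2824 0.2487] yyaw -95.35 toolz [-0.001  0.023 -1.   ] q [0.32 0.01 1.82 0.02 1.3  1.98] F [ 0.3 -0.3 -0.3] M [-0.02 -0.01 -0.02] open 0.0498
delta tool mm [  8.9 506.3  17. ] twist -103.45
```

View pics/s7z.png

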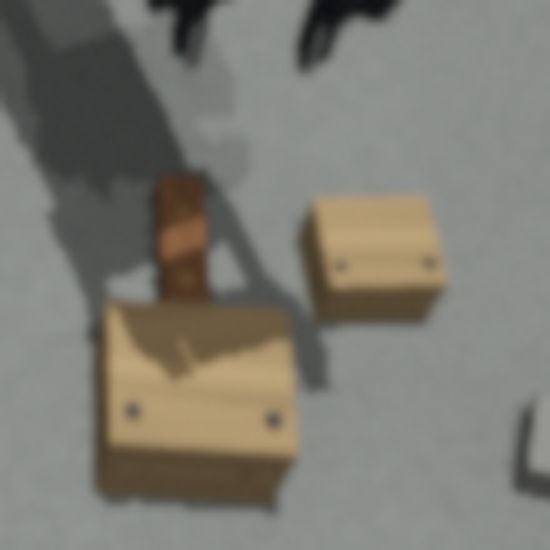

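View pics/t7z.png

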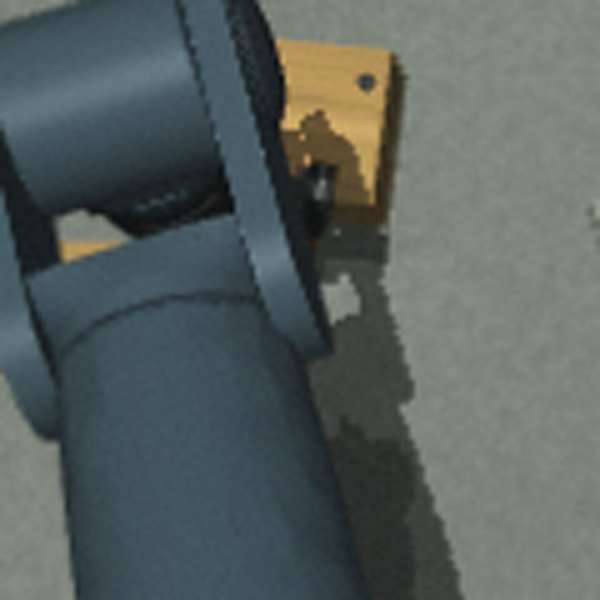

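The scraper handle butts against the block at the front face, near (185,300) in the zoomed scene picture, and it has been let go. Next I'll go over to the bar.

>>> carry_out(increments=[{"xyz": [0, 0.015, 0], "twist": 0}, {"xyz": [0, 0.025, 0], "twist": 0}, {"xyz": [0, 0.025, 0], "twist": 0}, {"xyz": [0, 0.025, 0], "twist": 0}, {"xyz": [0, 0.025, 0], "twist": 0}, {"xyz": [0, 0.025, 0], "twist": 0}, {"xyz": [0, 0.025, 0], "twist": 0}, {"xyz": [0, 0.025, 0], "twist": 0}, {"xyz": [0, 0.025, 0], "twist": 0}, {"xyz": [0, 0.025, 0], "twist": 0}, {"xyz": [0, 0.025, 0], "twist": 0}, {"xyz": [0, 0.025, 0], "twist": 0}, {"xyz": [0, 0.025, 0], "twist": 0}, {"xyz": [0, 0.025, 0], "twist": 0}, {"xyz": [0, 0.025, 0], "twist": 0}, {"xyz": [0, 0.025, 0], "twist": 0}, {"xyz": [0, 0.025, 0], "twist": 0}, {"xyz": [0, 0.025, 0], "twist": 0}, {"xyz": [0, 0.025, 0], "twist": 0}, {"xyz": [0, 0.015, 0], "twist": 0}], claw=0.045)

```text
time: 25.53
tcp_pos: [0.406, -0.2105, 0.1965]
orientation: [-0.017, 0.998, -0.043, -0.034]
wrist_force: [0.4, 0.1, -0.3]
opening: 0.0452
```

>>> carry_out(increments=[{"xyz": [0, 0, 0], "twist": -4}, {"xyz": [0, 0, 0], "twist": -6}, {"xyz": [0, 0, 0], "twist": -6}, {"xyz": [0, 0, 0], "twist": -6}, {"xyz": [0, 0, 0], "twist": -6}, {"xyz": [0, 0, 0], "twist": -6}, {"xyz": [0, 0, 0], "twist": -6}, {"xyz": [0, 0, 0], "twist": -6}, {"xyz": [0, 0, 0], "twist": -6}, {"xyz": [0, 0, 0], "twist": -6}, {"xyz": [0, 0, 0], "twist": -6}, {"xyz": [0, 0, 0], "twist": -6}, {"xyz": [0, 0, 0], "twist": -6}, {"xyz": [0, 0, 0], "twist": -6}, {"xyz": [0, 0, 0], "twist": -6}, {"xyz": [0, 0, 0], "twist": -6}, {"xyz": [0, 0, 0], "twist": -4}, {"xyz": [0, 0, 0], "twist": -3}, {"xyz": [0, 0, 0], "twist": 0}])

```text
time: 27.12
tcp_pos: [0.3871, -0.1996, 0.1584]
orientation: [-0.073, 0.636, 0.768, -0.005]
wrist_force: [0.6, 0.0, -0.3]
opening: 0.0449
```

```bash
python3 -c "
from h import *
go(.4340,-.2225,.108,8.1)
s=read_camera('scene');t=read_camera('top')
cv2.imwrite('pics/s8.png',s);cv2.imwrite('pics/t8.png',t)
cv2.imwrite('pics/t8z.png',cv2.resize(t[150:270,160:280],None,fx=5,fy=5,interpolation=cv2.INTER_CUBIC))
"
```

```text
t 27.12 tcp [ 0.3871 -0.1996  0.1584] yyaw 11.08 toolz [-0.119  0.085 -0.989] q [-0.73 -0.07  2.09 -0.02  1.27 -0.91] F [ 0.6  0.  -0.3] M [-0.01 -0.06 -0.04] open 0.0449
delta tool mm [-36.2  46.5  42.4] twist 2.98
```

View pics/t8z.png

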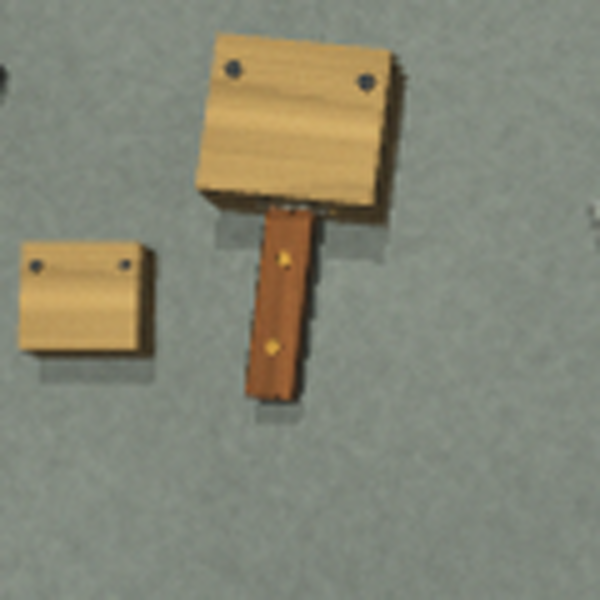

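View pics/s8.png

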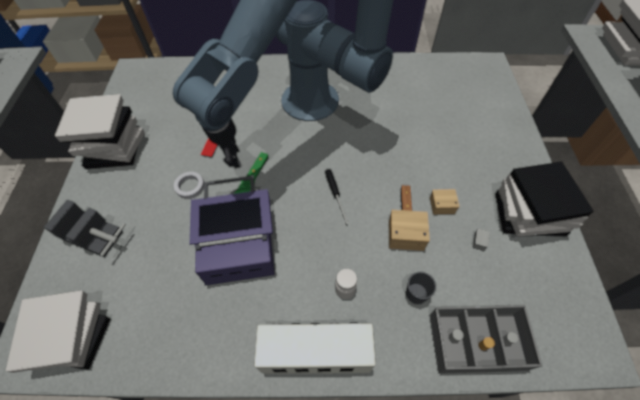

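```bash
python3 - <<'E'
from h import *
t=cv2.imread('pics/t8.png');s=cv2.imread('pics/s8.png')
h=cv2.cvtColor(t,cv2.COLOR_BGR2HSV)
w=np.zeros(h.shape[:2],np.uint8);w[188:235,205:228]=255
m=cv2.inRange(h,(3,130,80),(17,255,255))&w;m=cv2.morphologyEx(m,cv2.MORPH_CLOSE,np.ones((3,3)))
print(rectof('top',m,.043))
x=np.array([np.cos(np.radians(-5.2)),np.sin(np.radians(-5.2)),0]);f=np.array([.5172,.2836,0])
for z in(0,.025,.035,.045,.065): print(z,proj('top',f+[0,0,z])[0].round(2))
for z in(.042,.045): print('rear',z,proj('top',f-.11*x+[0,0,z])[0].round(2))
print(h[186:200,218].tolist()); print(h[225:234,214].tolist())
crop=lambda im,a:cv2.resize(im[a[1]:a[3],a[0]:a[2]],None,fx=14,fy=14,interpolation=cv2.INTER_NEAREST)
cv2.imwrite('pics/t8q.png',crop(t,(200,180,240,200)));cv2.imwrite('pics/s8q.png',crop(s,(385,180,435,220)))
E
```

```text
(array([459.5, 287.7]), array([ 26.1, 107.6]), 85.56, [[404.8999938964844, 278.8999938964844], [512.0999755859375, 270.6000061035156], [514.0999755859375, 296.6000061035156], [406.8999938964844, 304.8999938964844]], 301.5)
0 [220.19 193.2 ]
0.025 [218.73 191.55]
0.035 [218.13 190.87]
0.045 [217.53 190.18]
0.065 [216.29 188.77]
rear 0.042 [212.79 228.53]
rear 0.045 [212.59 228.4 ]
[[20, 128, 192], [19, 128, 180], [19, 129, 174], [19, 130, 118], [20, 93, 66], [23, 58, 92], [13, 154, 78], [13, 165, 122], [13, 161, 141], [13, 165, 147], [13, 166, 144], [13, 165, 145], [14, 161, 141], [13, 161, 150]]
[[13, 162, 129], [13, 165, 130], [13, 167, 130], [13, 159, 130], [13, 151, 103], [34, 25, 71], [49, 24, 116], [53, 18, 114], [50, 20, 114]]
```

View pics/t8q.png

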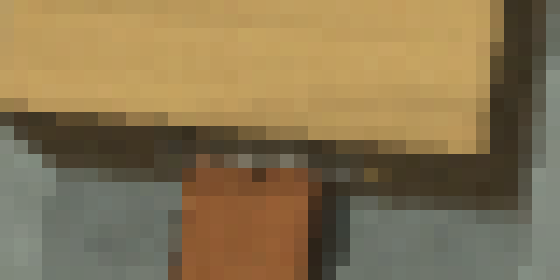

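View pics/s8q.png

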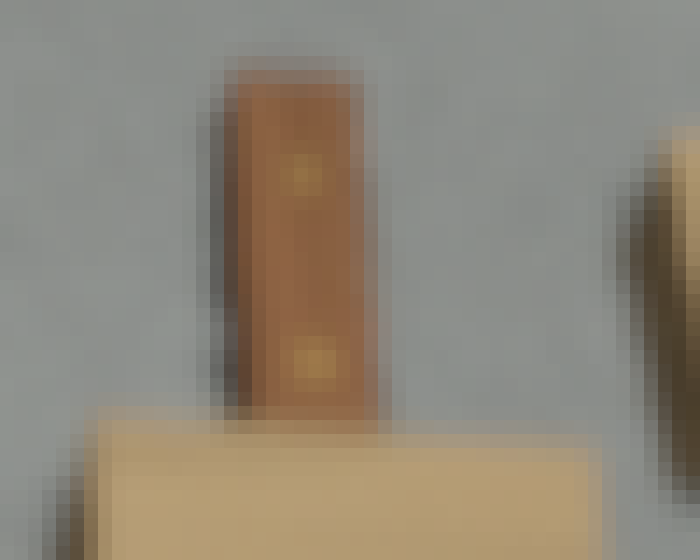

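```bash
python3 - <<'E'
from h import *
t8=cv2.imread('pics/t8.png');t0=cv2.imread('pics/top0.png')
for c in(214,216,217,218,219,220,221):
    print(c,'t0',t0[187:195,c].mean(1).round().astype(int).tolist(),'t8',t8[187:195,c].mean(1).round().astype(int).tolist())
cv2.imwrite('pics/t0q.png',cv2.resize(t0[180:200,200:240],None,fx=14,fy=14,interpolation=cv2.INTER_NEAREST))
E
```

```text
214 t0 [134, 122, 58, 47, 55, 50, 85, 99] t8 [146, 133, 60, 57, 88, 84, 83, 94]
216 t0 [138, 122, 61, 49, 69, 49, 82, 98] t8 [147, 133, 67, 56, 88, 81, 86, 93]
217 t0 [133, 124, 79, 54, 85, 49, 74, 101] t8 [145, 133, 88, 62, 111, 78, 81, 95]
218 t0 [131, 124, 83, 51, 70, 45, 64, 101] t8 [139, 134, 91, 55, 83, 54, 81, 95]
219 t0 [130, 126, 100, 48, 69, 43, 67, 100] t8 [141, 137, 110, 57, 85, 77, 86, 98]
220 t0 [132, 127, 102, 45, 50, 46, 63, 99] t8 [141, 137, 113, 60, 109, 83, 85, 98]
221 t0 [133, 125, 104, 42, 45, 47, 57, 98] t8 [145, 137, 113, 53, 85, 78, 87, 97]
```

View pics/t0q.png

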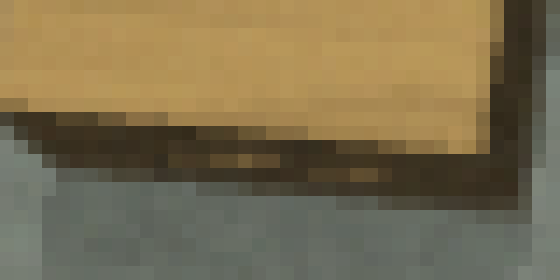

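The top view shows a possible gap of about 2 mm at the shoulder, so I'll push the handle end home with closed fingers before going on. Separated single rows don't build up tilt, so I'll travel that way.

```bash
python3 -c "
from h import *
go(.355,.297,.29,-5.2)"
```

```text
t 27.22 tcp [ 0.3871 -0.1997  0.1587] yyaw 10.94 toolz [-0.118  0.084 -0.989] q [-0.73 -0.07  2.09 -0.02  1.27 -0.91] F [-0.2 -0.5 -0.7] M [-0.02 -0.03  0.02] open 0.0449
delta tool mm [505.4  49.2 -84.2] twist 16.14
```

>>> carry_out(increments=[{"xyz": [0.039, 0.004, -0.01], "twist": 0}, {"xyz": [0, 0, 0], "twist": 0}, {"xyz": [0.039, 0.004, -0.01], "twist": 0}, {"xyz": [0, 0, 0], "twist": 0}, {"xyz": [0.039, 0.004, -0.01], "twist": 0}, {"xyz": [0, 0, 0], "twist": 0}, {"xyz": [0.039, 0.004, -0.01], "twist": 0}, {"xyz": [0, 0, 0], "twist": 0}, {"xyz": [0.039, 0.004, -0.01], "twist": 0}, {"xyz": [0, 0, 0], "twist": 0}, {"xyz": [0.039, 0.004, -0.01], "twist": 0}, {"xyz": [0, 0, 0], "twist": 0}, {"xyz": [0.039, 0.004, -0.01], "twist": 0}, {"xyz": [0, 0, 0], "twist": 0}, {"xyz": [0.039, 0.004, -0.01], "twist": 0}, {"xyz": [0, 0, 0], "twist": 0}], claw=0.0)

```text
time: 28.55
tcp_pos: [0.3771, 0.0956, 0.2603]
orientation: [-0.074, 0.644, 0.761, -0.006]
wrist_force: [1.3, -1.0, 0.7]
opening: 0.0001
```

```bash
python3 -c "
from h import *
go(.355,.297,.25,-5.2)"
```

```text
t 28.55 tcp [0.3771 0.0956 0.2603] yyaw 9.86 toolz [-0.119  0.086 -0.989] q [-0.09 -0.36  2.13  0.07  1.5  -0.27] F [ 1.3 -1.   0.7] M [-0.09 -0.07 -0.01] open 0.0001
delta tool mm [200.1  13.8  30.2] twist 15.06
```

>>> carry_out(increments=[{"xyz": [0.04, 0.002, 0.002], "twist": 3}, {"xyz": [0, 0, 0], "twist": 0}, {"xyz": [0.04, 0, 0.002], "twist": 3}, {"xyz": [0, 0, 0], "twist": 0}, {"xyz": [0.04, -0.002, 0.002], "twist": 3}, {"xyz": [0, 0, 0], "twist": 0}, {"xyz": [0.04, -0.004, 0.002], "twist": 3}, {"xyz": [0, 0, 0], "twist": 0}, {"xyz": [0.035, -0.006, 0], "twist": 3}, {"xyz": [0, 0, 0], "twist": 0}, {"xyz": [0, 0, 0.04], "twist": 0}, {"xyz": [0, 0, 0.04], "twist": 0}, {"xyz": [0, 0, 0.04], "twist": 0}, {"xyz": [0, 0, 0], "twist": 0}, {"xyz": [0, 0, 0], "twist": 0}])

```text
time: 29.8
tcp_pos: [0.3531, 0.2885, 0.1461]
orientation: [-0.066, 0.739, 0.671, -0.013]
wrist_force: [0.5, -0.4, 1.2]
opening: 0.0002
```

```bash
python3 -c "
from h import *
go(.355,.297,.25,-5.2)"
```

```text
t 29.8 tcp [0.3531 0.2885 0.1461] yyaw -5.28 toolz [-0.108  0.08  -0.991] q [ 0.38 -0.06  2.1   0.12  1.18  0.42] F [ 0.5 -0.4  1.2] M [-0.03 -0.07 -0.04] open 0.0002
delta tool mm [  15.8  -10.8 -102.5] twist -0.08
```

```bash
python3 -c "
from h import *
go(.362,.2965,.046,-5.2)"
```

```text
t 29.8 tcp [0.3531 0.2885 0.1461] yyaw -5.28 toolz [-0.108  0.08  -0.991] q [ 0.38 -0.06  2.1   0.12  1.18  0.42] F [ 0.5 -0.4  1.2] M [-0.03 -0.07 -0.04] open 0.0002
delta tool mm [ 1.9 19.7 98.9] twist -0.08
```

>>> carry_out(increments=[{"xyz": [0, 0.006, 0.03], "twist": 0}, {"xyz": [0, 0, 0], "twist": 0}, {"xyz": [0.001, 0.006, 0.03], "twist": 0}, {"xyz": [0, 0, 0], "twist": 0}, {"xyz": [0.001, 0.004, 0.02], "twist": 0}, {"xyz": [0, 0, 0], "twist": 0}])

```text
time: 30.3
tcp_pos: [0.3723, 0.2956, 0.077]
orientation: [-0.063, 0.739, 0.671, -0.005]
wrist_force: [-1.6, 0.0, -0.9]
opening: -0.0002
```

```bash
python3 -c "
from h import *
go(.37,.2965,.046,-5.2)"
```

```text
t 30.3 tcp [0.3723 0.2956 0.077 ] yyaw -5.24 toolz [-0.092  0.086 -0.992] q [0.37 0.1  2.09 0.13 1.01 0.39] F [-1.6  0.  -0.9] M [-0.07 -0.05  0.03] open -0.0002
delta tool mm [-1.7  0.7 31.1] twist -0.04
```

>>> carry_out(increments=[{"xyz": [0, -0.001, 0.008], "twist": 0}, {"xyz": [0, -0.001, 0.008], "twist": 0}, {"xyz": [0, -0.001, 0.008], "twist": 0}, {"xyz": [0, 0, 0.004], "twist": 0}, {"xyz": [0, 0, 0], "twist": 0}])

```text
time: 30.72
tcp_pos: [0.3735, 0.3006, 0.0584]
orientation: [-0.06, 0.738, 0.672, 0.003]
wrist_force: [-0.3, -0.0, -0.5]
opening: 0.0003
```

```bash
python3 -c "
from h import *
go(.392,.2945,.047,-5.2)"
```

```text
t 30.72 tcp [0.3735 0.3006 0.0584] yyaw -5.18 toolz [-0.076  0.093 -0.993] q [0.38 0.14 2.09 0.14 0.95 0.39] F [-0.3 -0.  -0.5] M [-0.09  0.01 -0.02] open 0.0003
delta tool mm [-5.2 19.9  9.3] twist 0.02
```

>>> carry_out(increments=[{"xyz": [-0.002, 0, 0.005], "twist": 0}, {"xyz": [-0.002, 0.002, 0.005], "twist": 0}, {"xyz": [-0.001, 0.005, 0], "twist": 0}, {"xyz": [0, 0.005, 0], "twist": 0}])

```text
time: 31.05
tcp_pos: [0.3841, 0.2953, 0.0466]
orientation: [-0.06, 0.738, 0.672, 0.003]
wrist_force: [-0.1, -0.6, -0.5]
opening: 0.0001
```

```bash
python3 -c "
from h import *
go(.392,.2945,.047,-5.2)"
```

```text
t 31.05 tcp [0.3841 0.2953 0.0466] yyaw -5.09 toolz [-0.076  0.093 -0.993] q [0.36 0.17 2.08 0.14 0.93 0.37] F [-0.1 -0.6 -0.5] M [-0.01 -0.06  0.01] open 0.0001
delta tool mm [-0.   7.9 -1.1] twist 0.11
```

>>> carry_out(increments=[{"xyz": [0, 0.003, -0.0003], "twist": 0}, {"xyz": [0, 0.003, -0.0003], "twist": 0}, {"xyz": [0, 0.003, -0.0003], "twist": 0}])

```text
time: 31.3
tcp_pos: [0.395, 0.2941, 0.0466]
orientation: [-0.06, 0.738, 0.672, 0.003]
wrist_force: [-0.4, -0.6, -1.0]
opening: 0.0001
```

>>> carry_out(increments=[{"xyz": [0, 0.003, -0.0003], "twist": 0}, {"xyz": [0, 0.003, -0.0003], "twist": 0}])

```text
time: 31.47
tcp_pos: [0.3964, 0.2936, 0.0456]
orientation: [-0.065, 0.738, 0.671, -0.003]
wrist_force: [-13.4, 2.9, 11.2]
opening: -0.0003
```

```bash
python3 -c "
from h import *
go(.392,.2945,.047,-5.2)"
```

```text
t 31.47 tcp [0.3964 0.2936 0.0456] yyaw -5.18 toolz [-0.091  0.092 -0.992] q [0.35 0.2  2.05 0.15 0.95 0.36] F [-13.4   2.9  11.2] M [0.7  2.13 0.15] open -0.0003
delta tool mm [ 0.6 -4.5 -0.9] twist 0.02
```

>>> carry_out(increments=[{"xyz": [0, 0.005, -0.001], "twist": 0}, {"xyz": [0, 0.004, -0.001], "twist": 0}])

```text
time: 31.63
tcp_pos: [0.3968, 0.2936, 0.0457]
orientation: [-0.074, 0.738, 0.671, -0.012]
wrist_force: [-13.6, 2.7, 11.6]
opening: -0.0003
```

>>> carry_out(increments=[{"xyz": [0, -0.02, 0], "twist": 0}, {"xyz": [0, 0, 0], "twist": 0}, {"xyz": [0, 0, -0.04], "twist": 0}, {"xyz": [0, 0, 0], "twist": 0}, {"xyz": [0, 0, -0.04], "twist": 0}, {"xyz": [0, 0, 0], "twist": 0}, {"xyz": [0, 0, -0.04], "twist": 0}, {"xyz": [0, 0, 0], "twist": 0}, {"xyz": [-0.04, 0, 0], "twist": 0}, {"xyz": [0, 0, 0], "twist": 0}, {"xyz": [-0.04, 0, 0], "twist": 0}, {"xyz": [0, 0, 0], "twist": 0}, {"xyz": [-0.04, 0, 0], "twist": 0}, {"xyz": [0, 0, 0], "twist": 0}, {"xyz": [-0.04, 0, 0], "twist": 0}, {"xyz": [0, 0, 0], "twist": 0}])

```text
time: 32.97
tcp_pos: [0.3842, 0.1261, 0.1546]
orientation: [-0.068, 0.737, 0.673, -0.005]
wrist_force: [-0.8, 0.4, 0.3]
opening: 0.0002
```

```bash
python3 -c "
from h import *
go(.434,-.2225,.22,8.1)
t=read_camera('top');cv2.imwrite('pics/t9.png',t)
cv2.imwrite('pics/t9q.png',cv2.resize(t[180:240,200:240],None,fx=10,fy=10,interpolation=cv2.INTER_NEAREST))
"
```

```text
t 32.97 tcp [0.3842 0.1261 0.1546] yyaw -4.91 toolz [-0.098  0.093 -0.991] q [-0.02 -0.2   2.21  0.1   1.24  0.03] F [-0.8  0.4  0.3] M [-0.07 -0.06 -0.  ] open 0.0002
delta tool mm [-335.7   72.1 -102.1] twist -13.01
```

View pics/t9q.png

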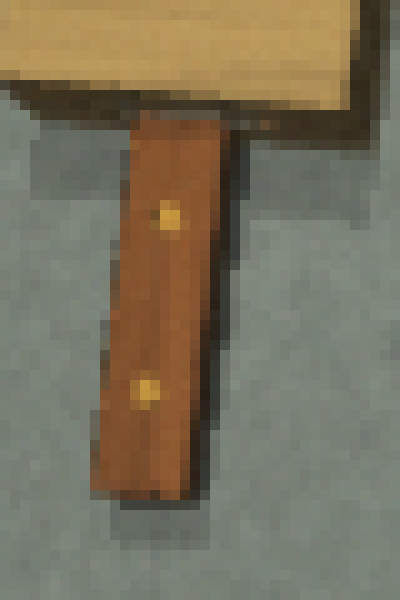

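>>> carry_out(increments=[{"xyz": [-0.037, 0.008, -0.012], "twist": -1.5}, {"xyz": [0, 0, 0], "twist": 0}, {"xyz": [-0.037, 0.008, -0.012], "twist": -1.5}, {"xyz": [0, 0, 0], "twist": 0}, {"xyz": [-0.037, 0.008, -0.012], "twist": -1.5}, {"xyz": [0, 0, 0], "twist": 0}, {"xyz": [-0.037, 0.008, -0.012], "twist": -1.5}, {"xyz": [0, 0, 0], "twist": 0}, {"xyz": [-0.037, 0.008, -0.012], "twist": -1.5}, {"xyz": [0, 0, 0], "twist": 0}, {"xyz": [-0.037, 0.008, -0.012], "twist": -1.5}, {"xyz": [0, 0, 0], "twist": 0}, {"xyz": [-0.037, 0.008, -0.012], "twist": -1.5}, {"xyz": [0, 0, 0], "twist": 0}, {"xyz": [-0.037, 0.008, -0.012], "twist": -1.5}, {"xyz": [0, 0, 0], "twist": 0}], claw=0.045)

```text
time: 34.35
tcp_pos: [0.4651, -0.1559, 0.22]
orientation: [-0.061, 0.659, 0.749, 0.01]
wrist_force: [0.1, -0.1, 0.3]
opening: 0.0454
```

```bash
python3 -c "
from h import *
go(.434,-.2225,.26,8.1)"
```

```text
t 34.35 tcp [ 0.4651 -0.1559  0.22  ] yyaw 7.53 toolz [-0.078  0.094 -0.992] q [-0.57 -0.04  1.93  0.04  1.37 -0.71] F [ 0.1 -0.1  0.3] M [-0.03 -0.06 -0.02] open 0.0454
delta tool mm [-57.7 -42.1 -43.6] twist -0.57
```

>>> carry_out(increments=[{"xyz": [-0.028, -0.02, -0.02], "twist": 0}, {"xyz": [0, 0, 0], "twist": 0}, {"xyz": [-0.028, -0.02, -0.02], "twist": -0.5}, {"xyz": [0, 0, 0], "twist": 0}, {"xyz": [0, 0, 0], "twist": 0}, {"xyz": [0, 0, 0.035], "twist": 0}, {"xyz": [0, 0, 0.035], "twist": 0}, {"xyz": [0, 0, 0.035], "twist": 0}, {"xyz": [0, 0, 0], "twist": 0}, {"xyz": [0, 0, 0], "twist": 0}])

```text
time: 35.18
tcp_pos: [0.4363, -0.202, 0.1523]
orientation: [-0.054, 0.657, 0.752, 0.011]
wrist_force: [0.8, -0.5, 1.6]
opening: 0.045
```

```bash
python3 -c "
from h import *
go(.434,-.2225,.108,8.1)
s=read_camera('scene')
cv2.imwrite('pics/s10.png',cv2.resize(s[120:240,150:310],None,fx=5,fy=5,interpolation=cv2.INTER_CUBIC))"
```

```text
t 35.18 tcp [ 0.4363 -0.202   0.1523] yyaw 7.82 toolz [-0.067  0.087 -0.994] q [-0.68  0.02  2.    0.03  1.22 -0.83] F [ 0.8 -0.5  1.6] M [ 0.02 -0.02 -0.03] open 0.045
delta tool mm [-24.1  -2.6  42.4] twist -0.28
```

View pics/s10.png

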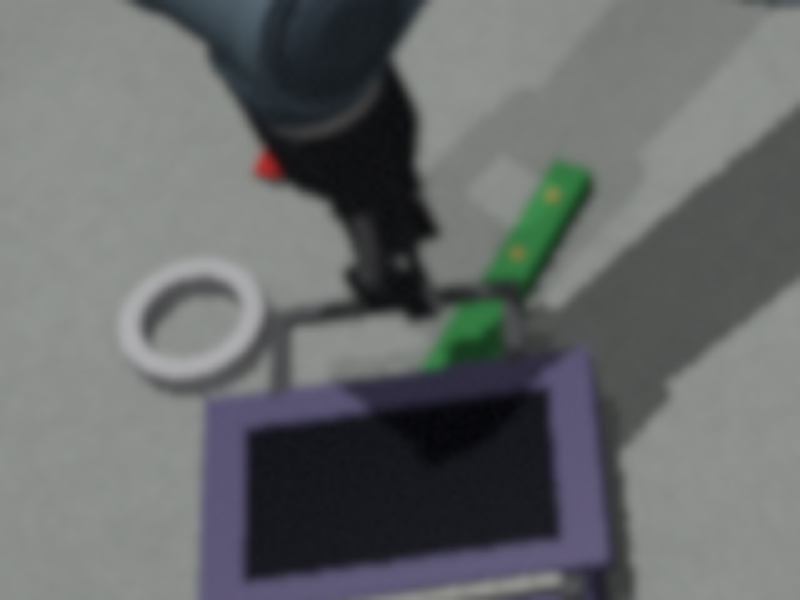

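>>> carry_out(increments=[{"xyz": [-0.02, 0, 0], "twist": 0}, {"xyz": [0, 0, 0], "twist": 0}, {"xyz": [0, 0, 0.01], "twist": 0}, {"xyz": [0, 0, 0.01], "twist": 0}, {"xyz": [0, 0, 0], "twist": 0}])

```text
time: 35.65
tcp_pos: [0.4421, -0.2207, 0.1367]
orientation: [-0.048, 0.657, 0.752, 0.011]
wrist_force: [0.1, -0.1, -0.1]
opening: 0.0448
```

```bash
python3 -c "
from h import *
go(.4335,-.22,.108,8.1)"
```

```text
t 35.65 tcp [ 0.4421 -0.2207  0.1367] yyaw 7.89 toolz [-0.058  0.08  -0.995] q [-0.7   0.07  1.98  0.03  1.18 -0.85] F [ 0.1 -0.1 -0.1] M [-0.04 -0.06  0.02] open 0.0448
delta tool mm [-0.7 -7.1 29.1] twist -0.21
```

>>> carry_out(increments=[{"xyz": [0, -0.007, 0], "twist": 0}, {"xyz": [0, 0, 0], "twist": 0}, {"xyz": [0, -0.001, 0.01], "twist": 0}, {"xyz": [0, -0.001, 0.01], "twist": 0}, {"xyz": [0, -0.001, 0.007], "twist": 0}, {"xyz": [0, 0, 0], "twist": 0}])

```text
time: 36.15
tcp_pos: [0.4293, -0.2186, 0.1082]
orientation: [-0.048, 0.656, 0.753, 0.011]
wrist_force: [-0.1, -0.1, -1.0]
opening: 0.045
```

```bash
python3 -c "
from h import *
go(.4335,-.22,.108,8.1)
s=read_camera('scene')
cv2.imwrite('pics/s11.png',cv2.resize(s[120:240,150:310],None,fx=5,fy=5,interpolation=cv2.INTER_CUBIC))"
```

```text
t 36.15 tcp [ 0.4293 -0.2186  0.1082] yyaw 7.93 toolz [-0.058  0.08  -0.995] q [-0.72  0.09  2.03  0.02  1.12 -0.87] F [-0.1 -0.1 -1. ] M [-0.05 -0.04  0.01] open 0.045
delta tool mm [-2.   3.9 -0.2] twist -0.17
```

View pics/s11.png

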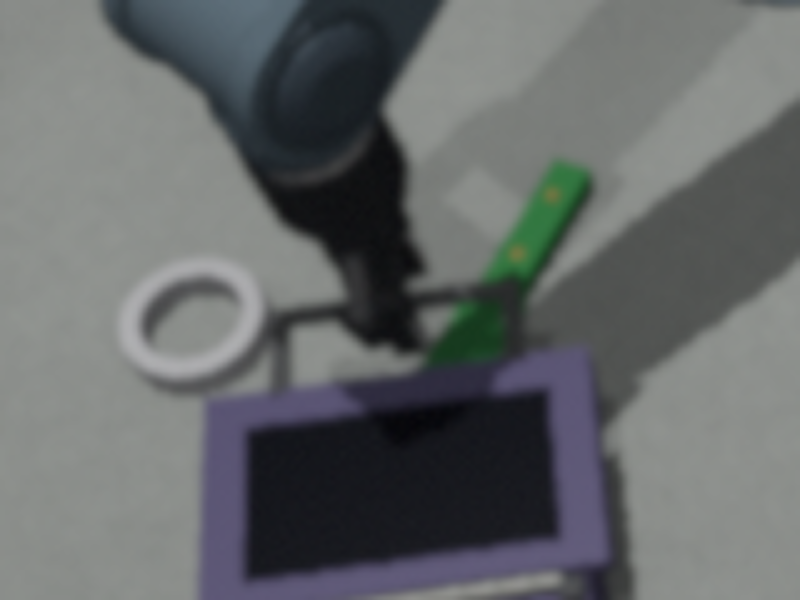

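The bar is between the fingers, so I'll close on it at a moderate force.

>>> carry_out(increments=[{"xyz": [0, 0.003, 0], "twist": 0}, {"xyz": [0, 0, 0], "twist": 0}, {"xyz": [0, 0, 0], "twist": 0}, {"xyz": [0, 0, 0], "twist": 0}, {"xyz": [0, 0, 0], "twist": 0}, {"xyz": [0, 0, 0], "twist": 0}, {"xyz": [0, 0, 0], "twist": 0}], claw=0.0, force=50)

```text
time: 36.78
tcp_pos: [0.4333, -0.2183, 0.1085]
orientation: [-0.048, 0.656, 0.753, 0.011]
wrist_force: [0.7, -0.6, -0.6]
opening: 0.0102
```

```bash
cat >> h.py <<'E'
H=np.array([.6215,-.196,.105]);AX=np.array([np.cos(np.radians(8.1)),np.sin(np.radians(8.1)),0])
def arc(th_to,n):
    s=observe();q=s["orientation"];M=Ro.from_quat([q[1],q[2],q[3],q[0]]).as_matrix()
    p=s["tcp_pos"]+.003*M[:,2]-H;a=p@AX;th=np.arctan2(p[2],-a);r=np.hypot(a,p[2])
    print("t",round(s["time"],2),"th",round(th,3),"r",round(r,4),"toolz",np.round(M[:,2],3),"F",np.round(s["wrist_force"],1),"M",np.round(s["moment"],2),"open",round(s["opening"],4),"q",np.round(s["joint_positions"],2))
    t=np.linspace(th,th_to,n+1);P=np.array([-r*np.cos(t),r*np.sin(t)]).T
    for d in np.diff(P,axis=0): print(np.round(M.T@(d[0]*AX+np.array([0,0,d[1]]))*1000,1).tolist())
E
python3 -c "
from h import *
arc(.35,8)"
```

```text
t 36.78 th 0.003 r 0.1896 toolz [-0.057  0.08  -0.995] F [ 0.7 -0.6 -0.6] M [-0.03 -0.08  0.07] open 0.0102 q [-0.71  0.1   2.02  0.03  1.12 -0.86]
[0.7, -0.2, -8.2]
[0.7, 0.2, -8.2]
[0.7, 0.5, -8.2]
[0.7, 0.9, -8.2]
[0.7, 1.3, -8.1]
[0.7, 1.6, -8.0]
[0.7, 2.0, -8.0]
[0.7, 2.3, -7.9]
```

>>> carry_out(increments=[{"xyz": [0.0007, 0, -0.008], "twist": 0}, {"xyz": [0.0007, 0.0002, -0.008], "twist": 0}, {"xyz": [0.0007, 0.0005, -0.008], "twist": 0}, {"xyz": [0.0007, 0.0009, -0.008], "twist": 0}, {"xyz": [0.0007, 0.0013, -0.008], "twist": 0}, {"xyz": [0.0007, 0.0016, -0.008], "twist": 0}, {"xyz": [0.0007, 0.002, -0.008], "twist": 0}, {"xyz": [0.0007, 0.0023, -0.008], "twist": 0}])

```text
time: 37.45
tcp_pos: [0.4453, -0.2165, 0.1771]
orientation: [-0.047, 0.656, 0.753, 0.011]
wrist_force: [4.5, -1.3, -6.6]
opening: 0.0098
```

```bash
python3 -c "
from h import *
arc(.8,9)"
```

```text
t 37.45 th 0.372 r 0.1905 toolz [-0.057  0.078 -0.995] F [ 4.5 -1.3 -6.6] M [-0.33 -0.38  0.15] open 0.0098 q [-0.69  0.01  1.96  0.03  1.26 -0.84]
[0.7, 3.1, -8.5]
[0.7, 3.5, -8.3]
[0.7, 3.9, -8.2]
[0.7, 4.3, -8.0]
[0.7, 4.7, -7.7]
[0.7, 5.0, -7.5]
[0.6, 5.4, -7.3]
[0.6, 5.7, -7.0]
[0.6, 6.0, -6.7]
```

The flap is following well, with low forces.

>>> carry_out(increments=[{"xyz": [0.0007, 0.003, -0.008], "twist": 0}, {"xyz": [0.0007, 0.0035, -0.008], "twist": 0}, {"xyz": [0.0007, 0.004, -0.008], "twist": 0}, {"xyz": [0.0007, 0.0043, -0.008], "twist": 0}, {"xyz": [0.0007, 0.0047, -0.0077], "twist": 0}, {"xyz": [0.0007, 0.005, -0.0075], "twist": 0}, {"xyz": [0.0006, 0.0054, -0.0073], "twist": 0}, {"xyz": [0.0006, 0.0057, -0.007], "twist": 0}, {"xyz": [0.0006, 0.006, -0.0067], "twist": 0}])

```text
time: 38.2
tcp_pos: [0.4918, -0.2096, 0.2504]
orientation: [-0.05, 0.656, 0.753, 0.008]
wrist_force: [0.3, -2.4, -4.5]
opening: 0.0103
```

```bash
python3 -c "
from h import *
arc(1.25,10)"
```

```text
t 38.2 th 0.829 r 0.1931 toolz [-0.064  0.078 -0.995] F [ 0.3 -2.4 -4.5] M [-0.46  0.23  0.12] open 0.0103 q [-0.63  0.03  1.81  0.03  1.41 -0.77]
[0.5, 5.8, -5.7]
[0.5, 6.0, -5.4]
[0.5, 6.3, -5.1]
[0.4, 6.5, -4.9]
[0.4, 6.7, -4.6]
[0.4, 6.9, -4.3]
[0.4, 7.0, -4.0]
[0.3, 7.2, -3.7]
[0.3, 7.4, -3.4]
[0.3, 7.5, -3.1]
```

>>> carry_out(increments=[{"xyz": [0.0005, 0.0058, -0.0053], "twist": 0}, {"xyz": [0.0005, 0.006, -0.005], "twist": 0}, {"xyz": [0.0005, 0.0063, -0.0048], "twist": 0}, {"xyz": [0.0004, 0.0065, -0.0046], "twist": 0}, {"xyz": [0.0004, 0.0067, -0.0043], "twist": 0}, {"xyz": [0.0004, 0.0069, -0.004], "twist": 0}, {"xyz": [0.0004, 0.007, -0.0037], "twist": 0}, {"xyz": [0.0003, 0.0072, -0.0034], "twist": 0}, {"xyz": [0.0003, 0.0074, -0.0031], "twist": 0}])

```text
time: 38.95
tcp_pos: [0.5587, -0.1996, 0.2942]
orientation: [-0.051, 0.656, 0.753, 0.007]
wrist_force: [-3.6, -1.4, -0.1]
opening: 0.0098
```

```bash
python3 -c "
from h import *
arc(1.5,8)"
```

```text
t 38.95 th 1.246 r 0.1966 toolz [-0.067  0.078 -0.995] F [-3.6 -1.4 -0.1] M [-0.25  0.74  0.21] open 0.0098 q [-0.55  0.13  1.61  0.03  1.49 -0.69]
[0.2, 5.8, -2.2]
[0.2, 5.9, -2.0]
[0.2, 6.0, -1.8]
[0.2, 6.0, -1.7]
[0.1, 6.1, -1.5]
[0.1, 6.1, -1.3]
[0.1, 6.2, -1.1]
[0.1, 6.2, -0.9]
```

>>> carry_out(increments=[{"xyz": [0.0002, 0.006, -0.0012], "twist": 0}, {"xyz": [0.0002, 0.006, -0.001], "twist": 0}, {"xyz": [0.0002, 0.006, -0.0008], "twist": 0}, {"xyz": [0.0002, 0.006, -0.0007], "twist": 0}, {"xyz": [0.0001, 0.006, -0.0005], "twist": 0}, {"xyz": [0.0001, 0.006, -0.0005], "twist": 0}])

```text
time: 39.45
tcp_pos: [0.6014, -0.1932, 0.3047]
orientation: [-0.047, 0.656, 0.754, 0.009]
wrist_force: [-2.7, -0.1, 4.5]
opening: 0.0099
```

```bash
python3 -c "
from h import *
arc(1.66,6)
s=read_camera('scene')
cv2.imwrite('pics/s12.png',cv2.resize(s[60:220,120:330],None,fx=3.8,fy=3.75,interpolation=cv2.INTER_CUBIC))"
```

```text
t 39.45 th 1.471 r 0.1976 toolz [-0.058  0.075 -0.995] F [-2.7 -0.1  4.5] M [-0.08  0.87  0.21] open 0.0099 q [-0.5   0.21  1.51  0.04  1.51 -0.65]
[0.1, 6.2, -0.8]
[0.1, 6.2, -0.6]
[0.0, 6.2, -0.4]
[0.0, 6.2, -0.2]
[0.0, 6.2, -0.0]
[-0.0, 6.2, 0.2]
```

View pics/s12.png

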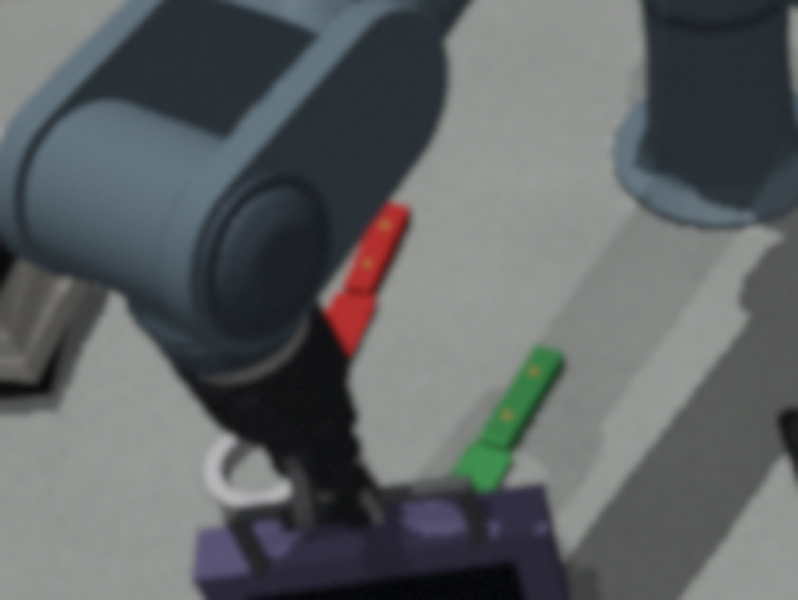

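```bash
cat >> h.py <<'E'
def bal():
    s=observe();q=s["orientation"];M=Ro.from_quat([q[1],q[2],q[3],q[0]]).as_matrix()
    p=s["tcp_pos"]-H
    # point along finger axis (toolz) at radius .19 from hinge
    for k in np.arange(0,.03,.0002):
        g=p+k*M[:,2];a=g@AX;r=np.hypot(a,g[2])
        if r<=.19: break
    th=np.arctan2(g[2],-a)
    d=-.1896*np.cos(1.68)-a
    print("t",round(s["time"],2),"k",round(k,4),"a",round(a,4),"th",round(th,4),"need along AX mm",round(d*1000,2),"tool",np.round(M.T@(d*AX)*1000,2),"F",np.round(s["wrist_force"],1),"qd",np.abs(s["joint_vel"]).max().round(4),"toolz",M[:,2].round(3),"open",round(s["opening"],4),"z",s["tcp_pos"][2].round(4))
E
python3 -c "
from h import *
bal()"
```

```text
t 39.5 k 0.0108 a -0.0192 th 1.4698 need along AX mm 39.82 tool [ 0.16 39.78 -1.84] F [-3.  -0.7  6.5] qd 0.0199 toolz [-0.057  0.075 -0.996] open 0.01 z 0.3047
```

>>> carry_out(increments=[{"xyz": [0, 0.005, 0.0008], "twist": 0}, {"xyz": [0, 0.005, 0.0008], "twist": 0}, {"xyz": [0, 0.005, 0.0008], "twist": 0}, {"xyz": [0, 0.004, 0.0008], "twist": 0}])

```text
time: 39.83
tcp_pos: [0.6252, -0.1896, 0.305]
orientation: [-0.042, 0.655, 0.754, 0.012]
wrist_force: [-1.8, -1.5, 6.5]
opening: 0.0102
```

```bash
python3 -c "
from h import *
bal()"
```

```text
t 39.83 k 0.0102 a 0.0042 th 1.5928 need along AX mm 16.48 tool [ 0.05 16.47 -0.61] F [-1.8 -1.5  6.5] qd 0.1304 toolz [-0.048  0.074 -0.996] open 0.0102 z 0.305
```

>>> carry_out(increments=[{"xyz": [0, 0.003, 0.0008], "twist": 0}, {"xyz": [0, 0.003, 0.0008], "twist": 0}, {"xyz": [0, 0.002, 0.0008], "twist": 0}, {"xyz": [0, 0.002, 0.0005], "twist": 0}, {"xyz": [0, 0, 0], "twist": 0}])

```text
time: 40.25
tcp_pos: [0.6396, -0.1875, 0.3034]
orientation: [-0.039, 0.655, 0.754, 0.015]
wrist_force: [-1.2, -1.0, 0.9]
opening: 0.0102
```

```bash
python3 -c "
from h import *
bal()"
```

```text
t 40.25 k 0.0094 a 0.0189 th 1.6703 need along AX mm 1.79 tool [ 0.    1.79 -0.05] F [-1.2 -1.   0.9] qd 0.007 toolz [-0.039  0.073 -0.997] open 0.0102 z 0.3034
```

>>> carry_out(increments=[{"xyz": [0, 0.0015, 0], "twist": 0}, {"xyz": [0, 0, 0], "twist": 0}, {"xyz": [0, 0, 0], "twist": 0}, {"xyz": [0, 0, 0], "twist": 0}])

```text
time: 40.58
tcp_pos: [0.6422, -0.1871, 0.3031]
orientation: [-0.038, 0.655, 0.754, 0.016]
wrist_force: [-1.3, -0.8, 3.0]
opening: 0.0102
```

```bash
python3 -c "
from h import *
bal()
s=read_camera('scene');t=read_camera('top')
cv2.imwrite('pics/s13.png',cv2.resize(s,None,fx=1.25,fy=1.25))
cv2.imwrite('pics/t13.png',cv2.resize(t,None,fx=1.25,fy=1.25))
cv2.imwrite('pics/s13raw.png',s);cv2.imwrite('pics/t13raw.png',t)
cv2.imwrite('pics/s13z.png',cv2.resize(s[160:290,150:310],None,fx=4.5,fy=4.5,interpolation=cv2.INTER_CUBIC))"
```

```text
t 40.58 k 0.0094 a 0.0215 th 1.6842 need along AX mm -0.83 tool [-0.   -0.83  0.02] F [-1.3 -0.8  3. ] qd 0.0027 toolz [-0.037  0.074 -0.997] open 0.0102 z 0.3031
```

View pics/s13z.png

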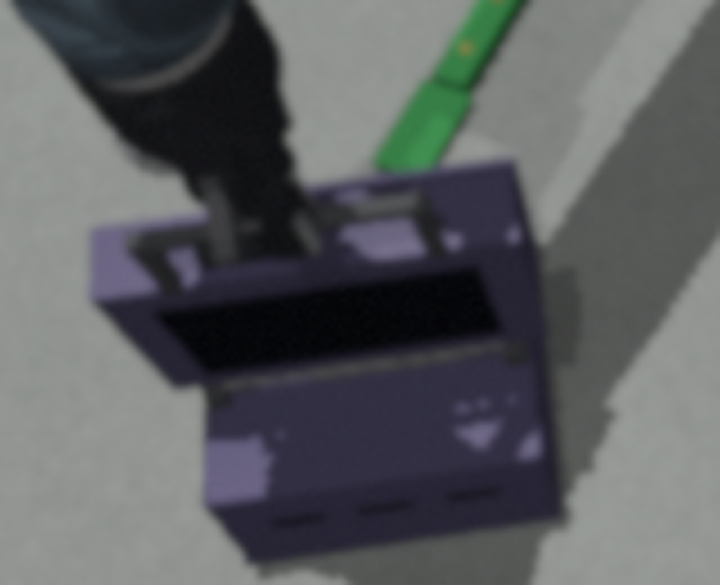

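View pics/t13.png

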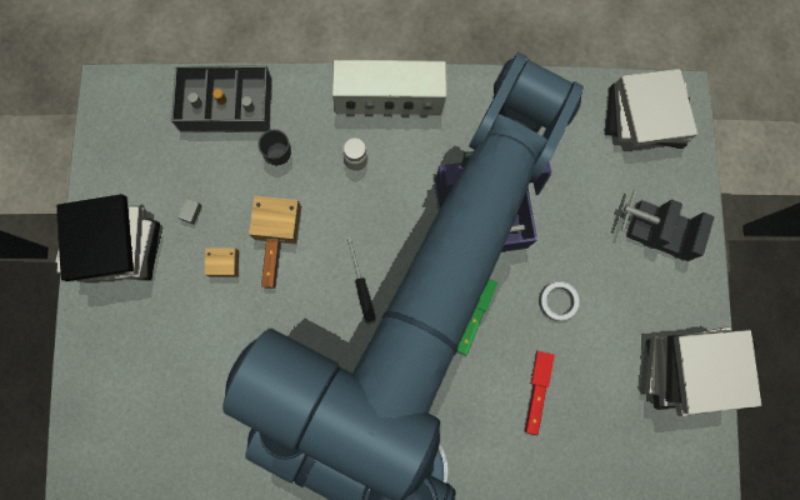

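```bash
python3 - <<'E'
from h import *
Y=np.array([-AX[1],AX[0],0]);Z=np.array([0,0,1])
def pt(th,rho,h,y): return H+AX*(-rho*np.cos(th)+h*np.sin(th))+Z*(rho*np.sin(th)+h*np.cos(th))+Y*y
f=lambda p:(p-np.array([150,160])+.4)*4.5
for th in(1.60,1.68,1.76):
  for rho in(.135,.141):
    print(th,rho,f(proj('scene',[pt(th,rho,.003,.106),pt(th,rho,.003,-.106),pt(th,.19,.006,.06),pt(th,.19,.006,-.06)])).round(0).tolist())
print('shut check', ((proj('scene',[pt(0,.135,.003,.106),pt(0,.135,.003,-.106),pt(0,.141,.003,.106)])-[170,170]+.4)*5).round(0).tolist())
E
```

```text
1.6 0.135 [[516.0, 226.0], [91.0, 283.0], [403.0, 188.0], [147.0, 222.0]]
1.6 0.141 [[514.0, 220.0], [87.0, 278.0], [403.0, 188.0], [147.0, 222.0]]
1.68 0.135 [[517.0, 245.0], [90.0, 303.0], [405.0, 216.0], [147.0, 251.0]]
1.68 0.141 [[516.0, 240.0], [86.0, 299.0], [405.0, 216.0], [147.0, 251.0]]
1.76 0.135 [[520.0, 265.0], [90.0, 324.0], [407.0, 247.0], [147.0, 282.0]]
1.76 0.141 [[518.0, 261.0], [86.0, 320.0], [407.0, 247.0], [147.0, 282.0]]
shut check [[489.0, 105.0], [103.0, 156.0], [488.0, 96.0]]
```

>>> carry_out(increments=[{"xyz": [0, 0, 0], "twist": 0}, {"xyz": [0, 0, 0], "twist": 0}, {"xyz": [0, 0, 0], "twist": 0}, {"xyz": [0, 0, 0], "twist": 0}, {"xyz": [0, 0, 0], "twist": 0}, {"xyz": [0, 0, 0], "twist": 0}])

```text
time: 41.18
tcp_pos: [0.642, -0.1871, 0.3031]
orientation: [-0.038, 0.655, 0.754, 0.016]
wrist_force: [-0.3, -0.2, 3.6]
opening: 0.0098
```

```bash
python3 -c "
from h import *
bal()
print(close_job())"
```

```text
t 41.18 k 0.0094 a 0.0213 th 1.6833 need along AX mm -0.66 tool [-0.   -0.66  0.02] F [-0.3 -0.2  3.6] qd 0.0009 toolz [-0.037  0.074 -0.997] open 0.0098 z 0.3031
the job is handed in; nothing more can be done
None
```

The job is handed in at 41.2 s: the scraper is home in the larger block's slot and let go. The flap is held still at its balance point with the bar still gripped.

- **Scraper:** After I first let go, the top view suggested a gap of about 2 mm at the shoulder. I pushed the handle end with closed fingers until it stopped firmly at about 14 N. The gap was no longer visible in the picture afterwards.
- **Flap:** The arm's position gives 1.683 rad against the 1.68 wanted, and the panel corners in the scene view put it at about 1.67–1.68. The joints were essentially still and the wrist force was about 4 N.
- **Bystanders:** The last top picture shows them standing where they were. I judged this by eye and did not measure them.
- **Disagreements:** The tool picked up a tilt of up to about 8° during fast moves. I nearly removed it before inserting the scraper, and about 5° remained when I handed in. The bar also sits about 6 mm off the pad centre towards the fingertips, but still inside the pads.

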